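# Rack the incoming specimens by container type

## Task

Four specimens have just been delivered to the blood laboratory's reception bench: a squat specimen pot, a culture bottle, a slim universal container and a flat slide mailer. Put each one into the empty front place of the rack or tray that already holds its own kind, the round ones standing upright in their holes and the mailer lying flat in its recess. Set them down gently rather than dropping them, and do not disturb the small loose rack of red-capped blood tubes.

Things in the scene. Friction and masses are not known exactly. Their poses are not given: they have to be found in the camera images.
- pot: Squat round specimen pot, upright: off-white body 52 mm in diameter, white screw cap 56 mm in diameter from 50 to 68 mm height (total height 68). About 80 g. Origin: centre of its underside; z up its axis. Like the other three, it starts on the bench, nearer the robot than the racks.
- bottle: Amber glass culture bottle, upright: round body 40 mm in diameter up to 66 mm, shoulder to a 22 mm neck, white crimp cap 28 mm in diameter from 92 to 110 mm height (total 110). About 110 g. Origin: centre of its underside; z up its axis.
- universal: Slim round universal container, upright: off-white body 27 mm in diameter, white screw cap 32 mm in diameter from 69 to 85 mm height (total 85). About 45 g. Origin: centre of its underside; z up its axis.
- mailer: Slide mailer, a flat off-white rectangular plastic box lying on its base: 84 (its x) x 38 (its y) x 28 mm high, with a paper label on top. About 60 g. Origin: centre of its underside; a half turn about z makes no difference.
- pot_rack: White two-deck rack for specimen pots: three 68 mm round holes in a row, 78 mm apart; the rear two already hold pots (tops 73 mm above the bench). Fixed. Origin: on the bench under the centre of the empty front place (nearest the robot); the row runs along its +x, away from the robot to within 12 degrees; both sides (its y) of the place are free. Base plate, on which they stand, 5 mm above the bench; top of the holed deck 26 mm. Rack 84 mm wide.
- bottle_rack: White two-deck rack for culture bottles: three 56 mm round holes in a row, 66 mm apart; the rear two already hold bottles (tops 115 mm above the bench). Fixed. Origin: on the bench under the centre of the empty front place (nearest the robot); the row runs along its +x, away from the robot to within 12 degrees; both sides (its y) of the place are free. Base plate, on which they stand, 5 mm above the bench; top of the holed deck 26 mm. Rack 72 mm wide.
- universal_rack: White two-deck rack for universal containers: four 43 mm round holes in a row, 53 mm apart; the rear three already hold universals (tops 90 mm above the bench). Fixed. Origin: on the bench under the centre of the empty front place (nearest the robot); the row runs along its +x, away from the robot to within 12 degrees; both sides (its y) of the place are free. Base plate, on which they stand, 5 mm above the bench; top of the holed deck 26 mm. Rack 59 mm wide.
- mailer_rack: Low white tray: two recesses in a row, each 100 (x) x 54 mm (y), 110 mm apart; the rear one already holds a mailer (top 32 mm above the bench). Fixed. Origin: on the bench under the centre of the empty front place (nearest the robot); the row runs along its +x, away from the robot to within 12 degrees; both sides (its y) of the place are free. Recess floor 4 mm, rim 11 mm above the bench; mailers lie lengthways along x. Tray 70 mm wide.
- tube_rack: Small loose white rack, 104 x 56 mm, full of red-capped blood tubes (108 mm high overall), standing in the middle, between the racks. Origin: centre of its underside. To be left where it is.

How it is judged:
By the outcome, as a careful person would: the job done as asked, in the order asked, and still so for the second after the job is handed in, with the robot touching nothing.
It also fails if it takes over 120 s, if anything falls off the work surface, if the arm or the gripper's body presses on something with over 40 N, if the wrist force passes 120 N, or if a joint passes its speed limit or range.

## Robot

A 6-joint arm with a two-finger parallel gripper is mounted at the origin on the work surface. World frame = base frame: x ahead of the robot, y to its left, z up, the work surface at z = 0. Lengths are in m, angles in degrees, forces in N, time in s.
With the tool pointing down it reaches from about 0.3 to 0.75 m from the base axis. Payload 8.5 kg.
Tool frame: the origin (TCP) lies between the finger pads; the fingertips stand 14 mm ahead of it and the grasp point (between the pads) lies 5 mm behind it; x points along the fingers, z is the direction in which the jaws open and shut, and the axes are right-handed (so a half turn about x gives the same grasp; the last joint's range is limited). The gripper opens to 85 mm and grips with 20 to 120 N. Pads are 22 mm wide; open, the fingers measure 114 mm over their backs; the gripper's body (76 mm by 85 mm) begins 54 mm behind the grasp point. The pads swing forward as they close: fully open they stand 13 mm farther back than shut.
Start: joints at [61.117, 21.807, 74.336, -0, 83.858, -12.336], TCP at [0.157, 0.527, 0.245] pointing down, gripper open.
Joint ranges: [-178.18, 178.18], [-50.72, 133.34], [12.68, 142.11], [-81.47, 261.47], [9.98, 163.14], [-165.26, 165.26]. Speed limits (degrees/s): [136.94, 136.94, 180, 180, 180, 180].

## Interface

Orientations are given as a 3x3 rotation matrix whose columns are the frame's x, y, z axes.
In Python, from rig import env gives the robot as it stands.
- The arm moves only by the shell command python3 -m jog 'ROWS' [FORCE]. ROWS is JSON, a list of rows, each a list of 5 numbers: the opening, from -1 (shut) to 1 (fully open), so that 0 is half open, then the shift along the tool's x, y, z in m, then the turn about the tool's x in rad. In form: [[claw, dx, dy, dz, yaw], ...]. A call has 1 to 20 rows; each row is the pose to reach, as a shift and turn from the pose commanded when the call began, along the tool's axes at that moment; what a row does not reach only later rows make up. A row lasts 1/10 s, in which the tool goes at most 50 mm and 8.59 degrees, less where a joint would pass 70% of its speed; a pose out of reach is approached as far as the arm can. A call with a gripper value outside its range is refused whole. The fingers move at their own pace and stop on an object; FORCE is the grip in N (left out, the last holds). Time passes only in rows, so rows that repeat a pose let the fingers close. It gives the time, the measured TCP pose, the force and the opening at its end, in the units of the state.
- env.observe(): the state, without advancing time (a new reading comes with each control period).
- env.get_image(name): name is "side" or "top" or "wrist"; returns the picture (480x640x3 uint8, red, green, blue); there is no depth.
- env.camera_model(name): a dict with "fx", "fy", "cx", "cy" (pixels), "origin" and "orientation" of the camera in the world. Camera axes: x right, y up, looking along -z (the intrinsics and any distortion apply to the point x, -y, -z); pixel columns grow to the right and rows downward; lengths in m; the calibration is good to about 2 mm. The wrist camera is an equidistant fisheye: a pixel r from the principal point sees the ray r / f radians off the axis. A picture is of the moment at which its call begins: read the wrist's pose just before it. camera_model takes no time and is no camera call; for the wrist camera it gives the pose at the moment of the call.
- env.close_job(): hands the job in, once; it reports no verdict.
The state is a dict: "time_s": time; "q": joint angles; "qvel": joint speeds; "joint_efforts": joint torques, N m; "position": TCP position; "tool_rot": TCP orientation; "ft_force": force on the tool from outside, world axes, zero at the start; "wrist_torque": the same for the moment, N m; "grip_width": finger opening in m.
Only numpy, scipy, OpenCV 4.12 (cv2) and the standard library are available. Lean on these libraries where they do the work, as an engineer would, in place of code of your own. Each camera call takes 0.05 s, during which the arm holds its last target.

## Working session

There is one attempt and no reset: what is moved stays moved. The work goes in short steps, Python scripts to look and compute and a shell command to move; the robot and the scene stay as the last step left them, time stands still between calls to the robot, and variables do not carry over. Pictures are saved under pics/ and viewed, and the job is handed in when it is done.

```bash
ls; mkdir -p pics
python3 - <<'E'
from rig import env
import cv2
o=env.observe();print(o)
for n in ["side","top","wrist"]:
    print(n,env.camera_model(n))
    cv2.imwrite(f"pics/{n}0.png",env.get_image(n)[:,:,::-1])
E
```

```text
pics
{'time_s': 0.0, 'q': array([ 6.11183013e+01,  2.18376215e+01,  7.43847684e+01,  2.08846633e-04,
        8.38597663e+01, -1.23357231e+01]), 'qvel': array([-0.07284837,  0.01448351,  0.0276259 , -0.15303697,  0.10154583,
       -0.07343862]), 'joint_efforts': array([-1.24162911e-03, -4.48468029e+01, -2.31276637e+01, -2.35598191e-04,
        4.79334718e-03, -1.08744732e-05]), 'position': array([0.15649096, 0.52696871, 0.24474326]), 'tool_rot': array([[-6.95749305e-04, -9.58591305e-01,  2.84784525e-01],
       [-1.25379637e-03,  2.84785206e-01,  9.58590535e-01],
       [-9.99998972e-01,  3.09876895e-04, -1.40001741e-03]]), 'ft_force': array([ 0.06034274, -0.03381188,  0.07879202]), 'wrist_torque': array([-0.03102568,  0.00668605, -0.0051392 ]), 'grip_width': 0.08534238761352367}
side {'fx': 479.1569764176555, 'fy': 479.1569764176555, 'cx': 325.829760211845, 'cy': 233.18864666751358, 'origin': array([0.3375672 , 0.74706124, 0.65580054]), 'orientation': array([[-0.97334255,  0.13884772, -0.18255297],
       [-0.22923732, -0.61456261,  0.7548265 ],
       [-0.00738429,  0.77655271,  0.63000902]])}
top {'fx': 569.8624827687084, 'fy': 569.8624827687084, 'cx': 315.48003858853565, 'cy': 238.18832018712516, 'origin': array([ 0.29025446, -0.01432463,  1.20984273]), 'orientation': array([[-0.00249691,  0.98072004, -0.19540208],
       [-0.99997306, -0.00379761, -0.00628217],
       [-0.00690311,  0.19538112,  0.9807031 ]])}
wrist {'fx': 371.64829954431775, 'fy': 371.64829954431775, 'cx': 319.68197659385896, 'cy': 244.31812253263368, 'origin': array([0.08869079, 0.5464264 , 0.37267456]), 'orientation': array([[ 0.28411983, -0.92071636, -0.26750196],
       [ 0.95878772,  0.27242292,  0.0806961 ],
       [-0.00142455, -0.27940496,  0.9601723 ]])}
```

View pics/top0.png

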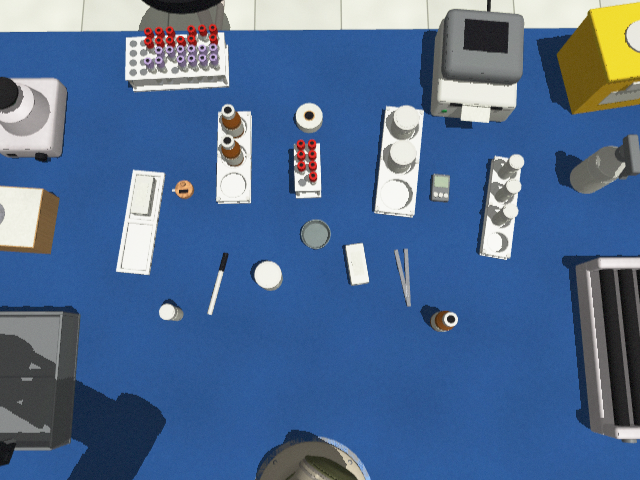

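View pics/side0.png

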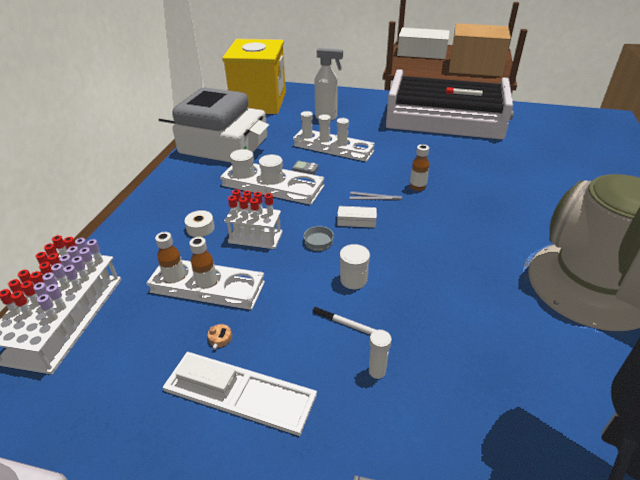

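View pics/wrist0.png

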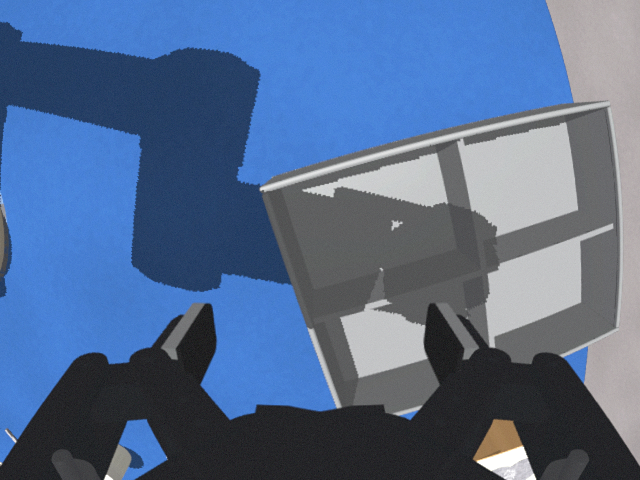

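The top view shows universal (171,312), pot (268,275), mailer (357,264) and bottle (444,320) on the bench. The racks, with front places, are mailer tray (135,245), bottle rack (234,185), pot rack (397,195) and universal rack (496,242). The tube rack is at (307,165). The side view agrees. I'll zoom in next to get accurate pixels.

Run:
```python
import cv2
t=cv2.imread("pics/top0.png")
cv2.imwrite("pics/tz1.png",cv2.resize(t[140:340,100:300],None,fx=3,fy=3,interpolation=cv2.INTER_CUBIC))
cv2.imwrite("pics/tz2.png",cv2.resize(t[90:340,340:540],None,fx=3,fy=3,interpolation=cv2.INTER_CUBIC)[:,:][:750][150:])
```

```text
(no output)
```

View pics/tz1.png

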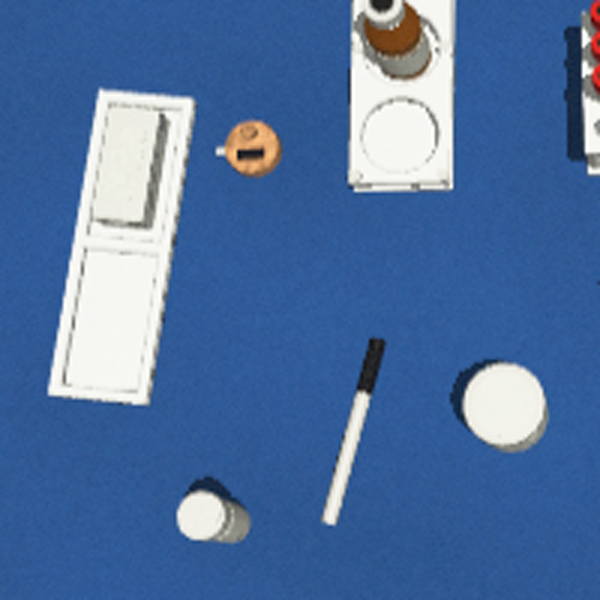

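View pics/tz2.png

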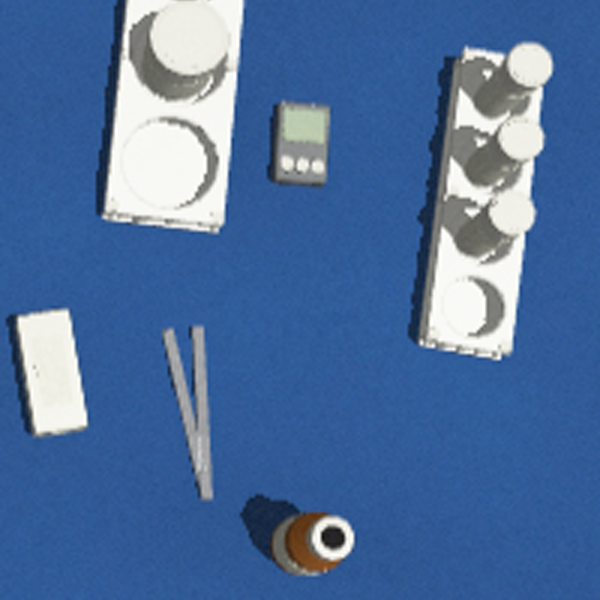

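Readings from the zooms, in original pixels: universal cap (167,312), pot cap (268,274.5), bottle cap (450.5,319), mailer centre (357.5,264). The holes are at pot (396.5,194), bottle (233,185) and universal (497.5,242). Next I'll back-project these and overlay models as a check.

```bash
cat > h.py <<'E'
import numpy as np, cv2
from rig import env
def ray(cam,u,v):
    K=np.array([[cam['fx'],0,cam['cx']],[0,cam['fy'],cam['cy']],[0,0,1]])
    x=(u-cam['cx'])/cam['fx'];y=(v-cam['cy'])/cam['fy']
    return cam['orientation']@np.array([x,-y,-1])
def bp(cam,u,v,z):
    d=ray(cam,u,v);o=cam['origin'];return o+d*(z-o[2])/d[2]
def proj(cam,P):
    p=(np.atleast_2d(P)-cam['origin'])@cam['orientation']
    if cam.get('fish'):
        x,y,z=p[:,0],-p[:,1],-p[:,2];r=np.hypot(x,y);th=np.arctan2(r,z)
        return np.c_[cam['cx']+cam['fx']*th*x/r,cam['cy']+cam['fy']*th*y/r]
    return np.c_[cam['cx']-cam['fx']*p[:,0]/p[:,2],cam['cy']+cam['fy']*p[:,1]/p[:,2]]
def circ(c,r,z):
    a=np.linspace(0,2*np.pi,60);return np.c_[c[0]+r*np.cos(a),c[1]+r*np.sin(a),0*a+z]
def rect(c,ang,lx0,lx1,ly,z):
    a=np.radians(ang);R=np.array([[np.cos(a),-np.sin(a)],[np.sin(a),np.cos(a)]])
    q=np.array([[lx0,-ly],[lx1,-ly],[lx1,ly],[lx0,ly],[lx0,-ly]])@R.T+np.array(c)[:2]
    return np.c_[q,np.full(5,z)]
def draw(im,cam,P,col,box,s):
    q=(proj(cam,P)-np.array(box)+.5)*s-.5
    cv2.polylines(im,[np.round(q*16).astype(int)],False,col,1,cv2.LINE_AA,4)
E
python3 - <<'E'
from h import *
c=env.camera_model("top")
f=lambda o,u,v,z:bp(c,o[0]+(u+.5)/3-.5,o[1]+(v+.5)/3-.5,z).round(4)
A=(100,140);B=(340,140)
print("uni",f(A,202,516,.085));print("pot",f(A,504,404,.068));print("bot",f(B,332,538,.110))
m=[f(B,*p,.028) for p in [(17,316),(68,309),(87,428),(38,436)]]
print("mail",np.mean(m,0),[np.linalg.norm(m[i]-m[i-1]).round(4) for i in range(4)],m)
print("pothole",f(B,170,163,.026),"rear",f(B,188,37,.073))
print("bothole",f(A,400,135,.026),"rear cap",f(A,381,2,.115))
print("unihole",f(B,473,306,.026),"rear",[f(B,*p,.09) for p in [(513,214),(521,138),(530,66)]])
r=[f(A,*p,.011) for p in [(49,396),(150,404),(195,98),(99,90)]]
print("tray",r,np.linalg.norm(r[0]-r[1]),np.linalg.norm(r[1]-r[2]))
r=[f(A,*p,.011) for p in [(85,247),(158,254),(143,392),(63,387)]]
print("recess",np.mean(r,0))
E
```

```text
uni [0.3682 0.2851 0.085 ]
pot [0.4437 0.0897 0.068 ]
bot [ 0.3509 -0.2646  0.11  ]
mail [ 0.471075 -0.093925  0.028   ] [np.float64(0.0857), np.float64(0.0362), np.float64(0.0849), np.float64(0.0344)] [array([ 0.5108, -0.0697,  0.028 ]), array([ 0.5157, -0.1056,  0.028 ]), array([ 0.4316, -0.1172,  0.028 ]), array([ 0.4262, -0.0832,  0.028 ])]
pothole [ 0.6223 -0.1808  0.026 ] rear [ 0.7002 -0.1895  0.073 ]
bothole [0.6448 0.1712 0.026 ] rear cap [0.7117 0.1725 0.115 ]
unihole [ 0.5172 -0.3906  0.026 ] rear [array([ 0.5678, -0.4012,  0.09  ]), array([ 0.6209, -0.4103,  0.09  ]), array([ 0.672, -0.42 ,  0.09 ])]
tray [array([0.4582, 0.4175, 0.011 ]), array([0.4523, 0.3455, 0.011 ]), array([0.6781, 0.3248, 0.011 ]), array([0.6846, 0.3957, 0.011 ])] 0.07224133165992998 0.2267468412128381
recess [0.5132  0.37585 0.011  ]
```

```bash
cat > ov.py <<'E'
from h import *
import json,sys
def models(M):
    L=[]
    g=(0,255,0);r=(0,0,255);y=(0,255,255)
    L+=[(circ(M['uni'],.016,.085),r),(circ(M['uni'],.0135,0),r),(circ(M['pot'],.028,.068),r),(circ(M['pot'],.026,0),r),
    (circ(M['bot'],.014,.110),r),(circ(M['bot'],.02,0),r),(rect(M['mail'],M['mail'][2],-.042,.042,.019,.028),r),(rect(M['mail'],M['mail'][2],-.042,.042,.019,.0),r)]
    for k,rad,hw,p,n,cr,z in [('pr',.034,.042,.078,2,.028,.073),('br',.028,.036,.066,2,.014,.115),('ur',.0215,.0295,.053,3,.016,.09)]:
        a=np.radians(M[k][2]);d=np.array([np.cos(a),np.sin(a)]);c=np.array(M[k][:2])
        for i in range(n+1):
            L.append((circ(c+d*p*i,rad,.026),g))
            if i:L.append((circ(c+d*p*i,cr,z),y))
        L.append((rect(c,M[k][2],-hw,hw,hw,.026),g))
    L+=[(rect(M['mr'],M['mr'][2],-.05,.05,.027,.011),g),(rect(M['mr'],M['mr'][2],-.058,.168,.035,.011),g),(rect(M['mr'],M['mr'][2],.11-.05,.11+.05,.027,.011),g)]
    return L
def show(cam,img,box,w,h,s,M,out):
    im=cv2.resize(img[box[1]:box[1]+h,box[0]:box[0]+w],None,fx=s,fy=s,interpolation=cv2.INTER_CUBIC)
    for P,c in models(M): draw(im,cam,P,c,box,s)
    cv2.imwrite(out,im)
E
cat > m.json <<'E'
{"uni":[0.3682,0.2851],"pot":[0.4437,0.0897],"bot":[0.3509,-0.2646],"mail":[0.471,-0.0939,7.6],
"pr":[0.6223,-0.1808,-6.3],"br":[0.6448,0.1712,1.0],"ur":[0.5172,-0.3906,-10.5],"mr":[0.5105,0.376,-5.3]}
E
python3 - <<'E'
from ov import *
M=json.load(open('m.json'));c=env.camera_model("top");s=env.camera_model("side")
t=cv2.imread("pics/top0.png");i=cv2.imread("pics/side0.png")
show(c,t,(100,90),200,240,2.5,M,"pics/o1.png");show(c,t,(340,90),200,250,2.4,M,"pics/o2.png")
show(s,i,(140,90),300,200,2.6,M,"pics/o3.png");show(s,i,(140,230),280,210,2.6,M,"pics/o4.png")
E
```

```text
(no output)
```

View pics/o1.png

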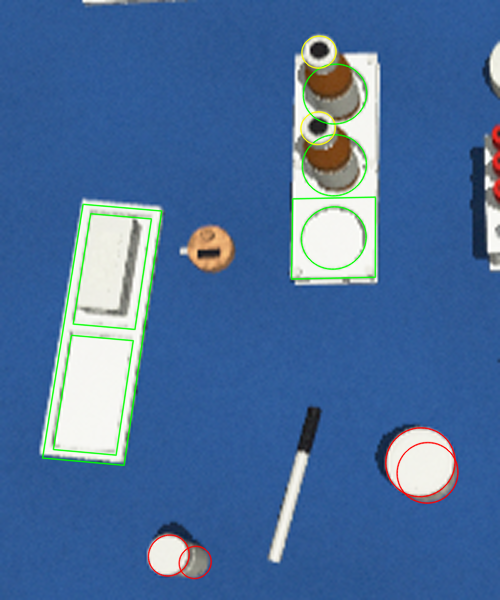

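View pics/o2.png

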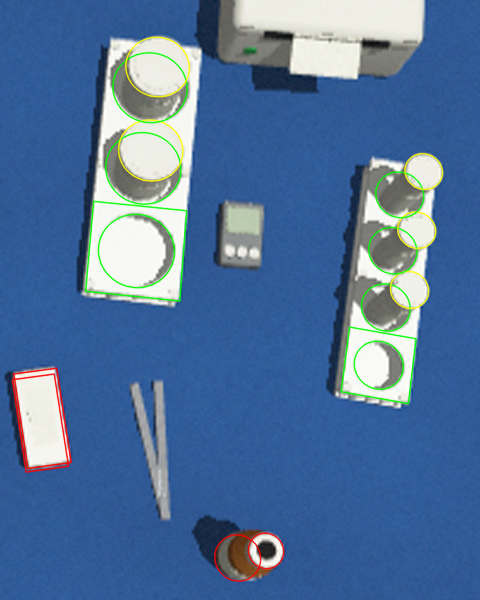

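View pics/o3.png

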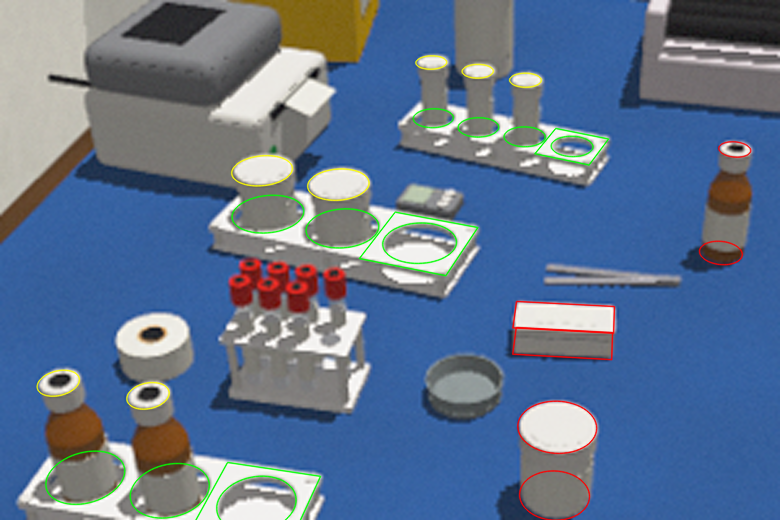

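View pics/o4.png

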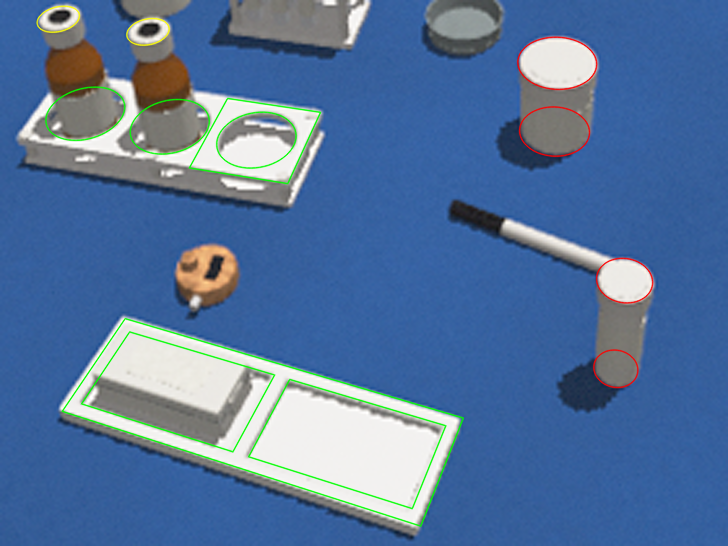

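Both overlays agree with the images to about 1–2 mm, and the hole pitches check out (78, 66, 53 mm). Every jaw angle needed lies between 79° and 98°, so the plan is to grip the round ones by their caps. A helper will turn world targets into shifts.

```bash
cat > go.py <<'E'
from h import *
def shift(p,jaw=None):
    o=env.observe();R=o['tool_rot'];d=R.T@(np.array(p)-o['position'])
    a=np.degrees(np.arctan2(R[1,2],R[0,2]))
    yaw=0 if jaw is None else -np.radians((jaw-a+90)%180-90)
    print("t",round(o['time_s'],2),"pos",o['position'].round(4),"jaw",a.round(2),"shift",d.round(4),"yaw",round(yaw,4),"F",o['ft_force'].round(2),"w",round(o['grip_width'],4))
E
python3 -c "
from go import *
shift([.4437,.0897,.17],83.7)"
```

```text
t 0.15 pos [0.1566 0.527  0.2449] jaw 73.45 shift [ 0.0752 -0.3998 -0.3374] yaw -0.1789 F [-0.33 -0.06  0.6 ] w 0.0854
```

```bash
python3 -m jog '[[1,0,-0.03,-0.025,-0.02],[1,0,-0.065,-0.055,-0.05],[1,0,-0.1,-0.085,-0.08],[1,0,-0.135,-0.115,-0.1],[1,0.01,-0.17,-0.145,-0.12],[1,0.02,-0.205,-0.175,-0.15],[1,0.03,-0.24,-0.205,-0.179],[1,0.04,-0.275,-0.235,-0.179],[1,0.05,-0.31,-0.265,-0.179],[1,0.06,-0.345,-0.295,-0.179],[1,0.07,-0.375,-0.32,-0.179],[1,0.075,-0.4,-0.337,-0.179],[1,0.075,-0.4,-0.337,-0.179],[1,0.075,-0.4,-0.337,-0.179]]' 40
python3 - <<'E'
from go import *
cam=env.camera_model("wrist");cam['fish']=1
im=np.ascontiguousarray(env.get_image("wrist")[:,:,::-1])
draw(im,cam,circ([.4437,.0897],.028,.068),(0,0,255),(0,0),1);draw(im,cam,circ([.4437,.0897],.026,.0),(0,255,0),(0,0),1)
cv2.imwrite("pics/w1.png",im);shift([.4437,.0897,.053],83.7)
E
```

```text
time_s: 1.55
position: [0.4438, 0.0901, 0.17]
tool_rot: [[-0.001, -0.994, 0.111], [0.0, 0.111, 0.994], [-1.0, 0.001, 0.0]]
ft_force: [-0.5, -0.4, -0.1]
grip_width: 0.0856
t 1.6 pos [0.4435 0.0907 0.1703] jaw 83.71 shift [ 0.1173 -0.0003 -0.001 ] yaw 0.0002 F [ 0.01 -0.38  0.68] w 0.0858
```

View pics/w1.png

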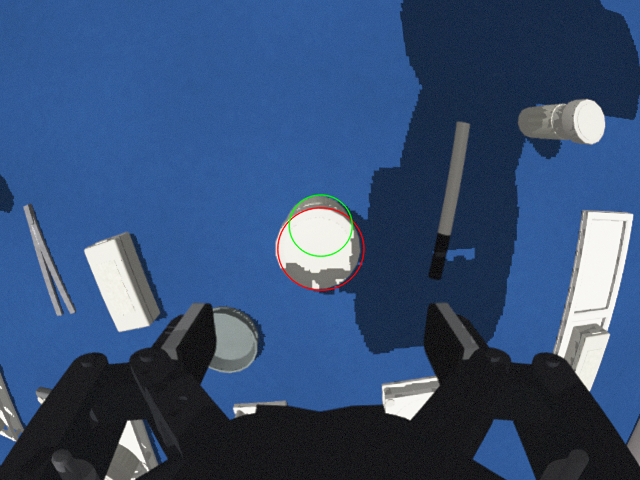

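The wrist overlay (red cap ring on the pot at (320,248)) matches within 1–2 px. Descending to grasp it.

```bash
python3 -m jog '[[1,0.03,0,-0.001,0],[1,0.06,0,-0.001,0],[1,0.09,0,-0.001,0],[1,0.11,0,-0.001,0],[1,0.123,0,-0.001,0],[1,0.123,0,-0.001,0],[0.1,0.123,0,-0.001,0],[0.1,0.123,0,-0.001,0],[0.1,0.123,0,-0.001,0],[0.1,0.123,0,-0.001,0],[0.1,0.123,0,-0.001,0],[0.1,0.123,0,-0.001,0],[0.1,0.123,0,-0.001,0]]' 40
python3 - <<'E'
from go import *
cv2.imwrite("pics/s2.png",cv2.resize(env.get_image("side")[150:330,240:480,::-1],None,fx=3,fy=3))
shift([.4437,.0897,.19],83.7)
E
```

```text
time_s: 2.9
position: [0.4444, 0.0895, 0.0485]
tool_rot: [[0.002, -0.994, 0.11], [0.0, 0.11, 0.994], [-1.0, -0.002, 0.001]]
ft_force: [-0.8, 1.2, 4.9]
grip_width: 0.0548
t 2.95 pos [0.4444 0.0895 0.0485] jaw 83.71 shift [-0.1415  0.0004  0.0002] yaw 0.0001 F [-0.65  1.1   5.93] w 0.0545
```

View pics/s2.png

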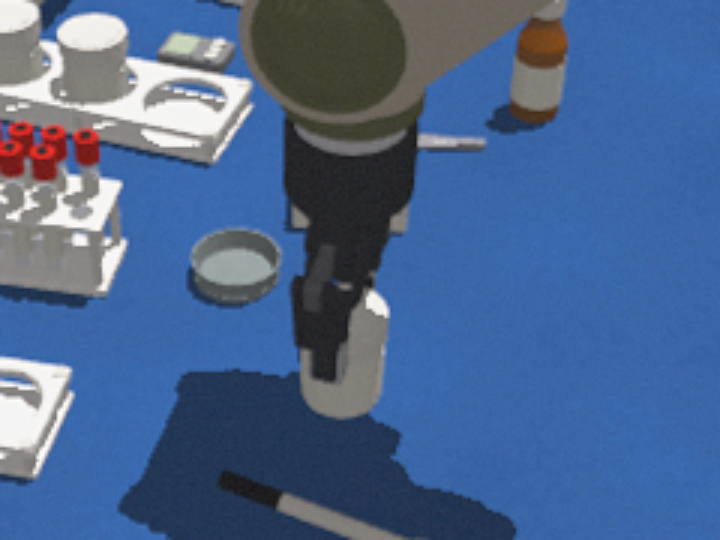

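The pads hold the cap at width 55 mm. I'll lift it and check.

```bash
python3 -m jog '[[0.1,-0.01,0,0,0],[0.1,-0.03,0,0,0],[0.1,-0.06,0,0,0],[0.1,-0.09,0,0,0],[0.1,-0.12,0,0,0],[0.1,-0.14,0,0,0],[0.1,-0.14,0,0,0]]' 40
python3 - <<'E'
from go import *
cv2.imwrite("pics/s3.png",cv2.resize(env.get_image("side")[80:330,240:480,::-1],None,fx=2.4,fy=2.4))
shift([.6223,-.1808,.185],83.7)
E
```

```text
time_s: 3.65
position: [0.4449, 0.0893, 0.1906]
tool_rot: [[0.006, -0.994, 0.109], [-0.0, 0.109, 0.994], [-1.0, -0.006, 0.0]]
ft_force: [-1.0, 0.4, -1.7]
grip_width: 0.0546
t 3.7 pos [0.4441 0.0893 0.1887] jaw 83.72 shift [ 0.0044 -0.2066 -0.2489] yaw 0.0003 F [-0.69 -0.42 -1.38] w 0.0549
```

View pics/s3.png

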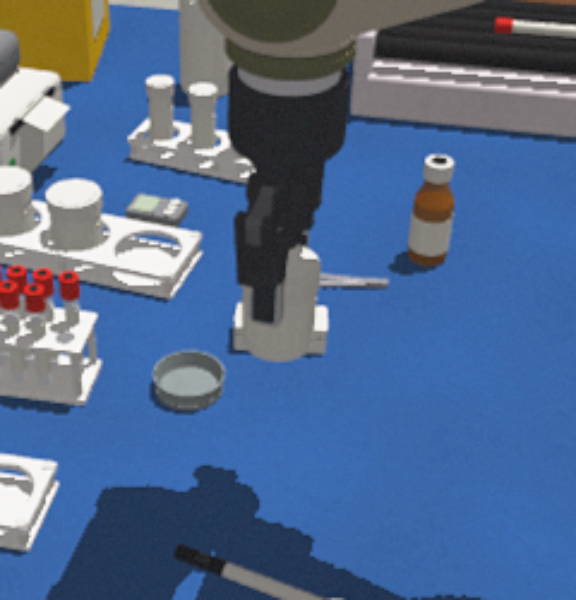

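The pot hangs upright, clear of the bench. Carrying it over to the pot rack.

```bash
python3 -m jog '[[0.1,0,-0.006,-0.007,0],[0.1,0,-0.018,-0.022,0],[0.1,0,-0.036,-0.043,0],[0.1,0,-0.056,-0.067,0],[0.1,0,-0.078,-0.094,0],[0.1,0,-0.1,-0.12,0],[0.1,0,-0.122,-0.147,0],[0.1,0,-0.144,-0.174,0],[0.1,0,-0.166,-0.2,0],[0.1,0,-0.184,-0.222,0],[0.1,0,-0.198,-0.239,0],[0.1,0,-0.205,-0.247,0],[0.1,0,-0.207,-0.249,0],[0.1,0,-0.207,-0.249,0],[0.1,0,-0.207,-0.249,0]]' 40
python3 - <<'E'
from go import *
cam=env.camera_model("wrist");cam['fish']=1
im=np.ascontiguousarray(env.get_image("wrist")[:,:,::-1])
draw(im,cam,circ([.6223,-.1808],.034,.026),(0,255,0),(0,0),1)
cv2.imwrite("pics/w4.png",im);shift([.6223,-.1808,.0545],83.7)
E
```

```text
time_s: 5.2
position: [0.6221, -0.1801, 0.1873]
tool_rot: [[-0.001, -0.994, 0.109], [0.0, 0.109, 0.994], [-1.0, 0.001, 0.0]]
ft_force: [-0.8, 0.8, -0.8]
grip_width: 0.0556
t 5.25 pos [ 0.6221 -0.18    0.1875] jaw 83.76 shift [ 0.133  -0.0003 -0.0008] yaw 0.0011 F [ 0.71 -0.41 -0.81] w 0.0548
```

View pics/w4.png

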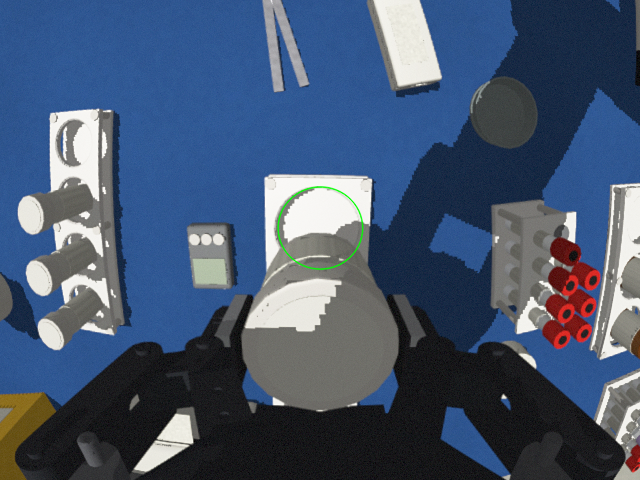

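The hole overlay (centre (320,228)) fits and the pot is aligned with it. Descending slowly.

```bash
python3 -m jog '[[0.1,0.015,0,-0.001,0],[0.1,0.04,0,-0.001,0],[0.1,0.065,0,-0.001,0],[0.1,0.085,0,-0.001,0],[0.1,0.1,0,-0.001,0],[0.1,0.112,0,-0.001,0],[0.1,0.12,0,-0.001,0],[0.1,0.126,0,-0.001,0],[0.1,0.13,0,-0.001,0],[0.1,0.131,0,-0.001,0],[0.1,0.131,0,-0.001,0],[0.1,0.131,0,-0.001,0]]' 40
python3 - <<'E'
from go import *
cv2.imwrite("pics/s5.png",cv2.resize(env.get_image("side")[50:250,180:420,::-1],None,fx=3,fy=3))
shift([.6223,-.1808,.0535],83.7)
E
```

```text
time_s: 6.45
position: [0.6225, -0.182, 0.0568]
tool_rot: [[0.001, -0.994, 0.11], [-0.0, 0.11, 0.994], [-1.0, -0.001, -0.0]]
ft_force: [-0.3, 0.2, -0.4]
grip_width: 0.0551
t 6.5 pos [ 0.6225 -0.182   0.0568] jaw 83.71 shift [0.0033 0.0004 0.0012] yaw 0.0002 F [ 0.34 -0.18 -0.71] w 0.0548
```

View pics/s5.png

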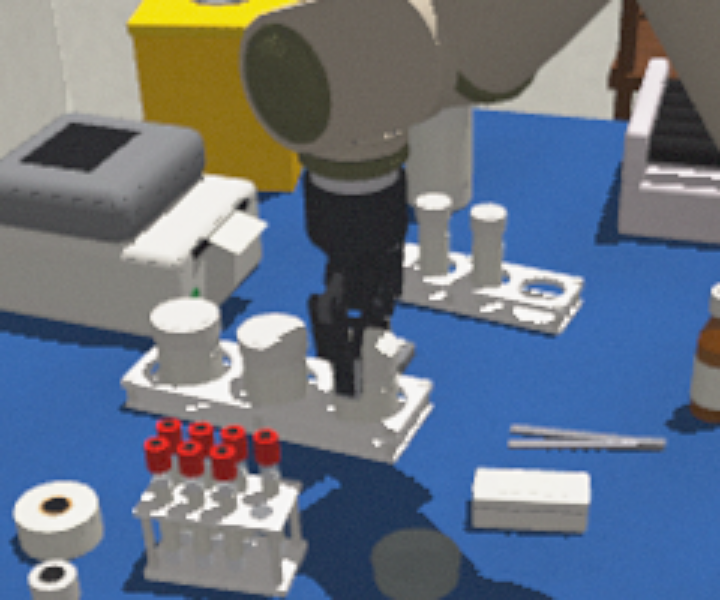

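No contact yet and the pot is in the hole. I'll lower it in small steps.

```bash
python3 -m jog '[[0.1,0.001,0,0.001,0],[0.1,0.002,0,0.001,0],[0.1,0.002,0,0.001,0],[0.1,0.002,0,0.001,0]]' 40; python3 -m jog '[[0.1,0.001,0,0,0],[0.1,0.001,0,0,0],[0.1,0.001,0,0,0]]' 40
```

```text
time_s: 6.9
position: [0.6224, -0.1809, 0.0543]
tool_rot: [[-0.0, -0.994, 0.11], [0.0, 0.11, 0.994], [-1.0, 0.0, 0.0]]
ft_force: [1.0, 0.3, -0.6]
grip_width: 0.0548
time_s: 7.2
position: [0.6226, -0.181, 0.0536]
tool_rot: [[0.0, -0.994, 0.11], [-0.0, 0.11, 0.994], [-1.0, -0.001, -0.0]]
ft_force: [0.2, -0.0, 1.6]
grip_width: 0.0548
```

Light contact (Fz −0.6 → +1.6 N) at the expected height. Releasing.

```bash
python3 -m jog '[[0.4,0,0,0,0],[0.5,0,0,0,0],[0.7,0,0,0,0],[0.85,0,0,0,0],[0.85,0,0,0,0],[0.85,-0.005,0,0,0],[0.85,-0.02,0,0,0],[0.85,-0.05,0,0,0],[0.85,-0.1,0,0,0],[0.85,-0.14,0,0,0],[0.85,-0.14,0,0,0]]' 40
python3 - <<'E'
from go import *
cv2.imwrite("pics/s6.png",cv2.resize(env.get_image("side")[50:250,180:420,::-1],None,fx=3,fy=3))
shift([.3509,-.2646,.20],91)
E
```

```text
time_s: 8.3
position: [0.6242, -0.1817, 0.2003]
tool_rot: [[0.011, -0.994, 0.109], [-0.005, 0.109, 0.994], [-1.0, -0.011, -0.004]]
ft_force: [-0.8, 0.5, -0.4]
grip_width: 0.079
t 8.35 pos [ 0.6232 -0.1813  0.1967] jaw 83.71 shift [-0.0046  0.2616 -0.1126] yaw -0.1272 F [-0.67  0.51 -1.24] w 0.0792
```

View pics/s6.png

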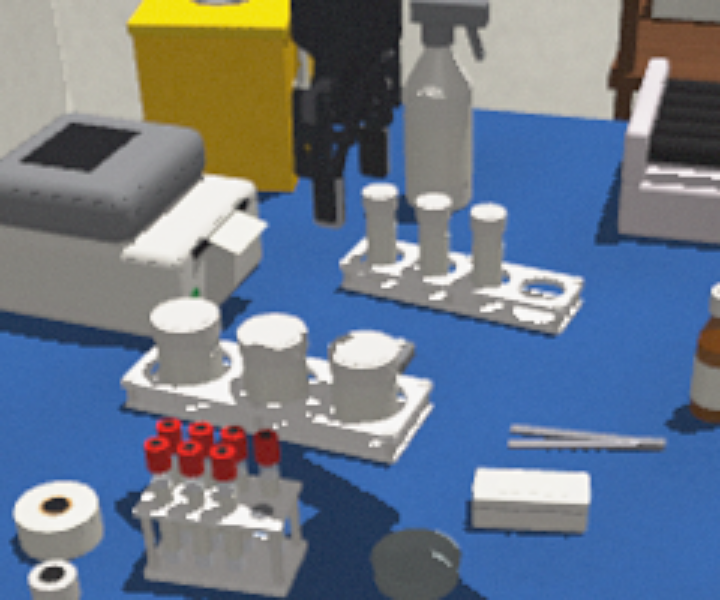

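The pot now stands upright in the front hole. Next is the bottle.

```bash
python3 -m jog '[[0.6,0,0.02,-0.009,-0.02],[0.6,0,0.05,-0.022,-0.04],[0.6,0,0.085,-0.037,-0.06],[0.6,0,0.125,-0.054,-0.08],[0.6,0,0.165,-0.071,-0.1],[0.6,0,0.2,-0.086,-0.127],[0.6,0,0.23,-0.099,-0.127],[0.6,0,0.252,-0.108,-0.127],[0.6,0,0.26,-0.112,-0.127],[0.6,0,0.2616,-0.1126,-0.127],[0.6,0,0.2616,-0.1126,-0.127],[0.6,0,0.2616,-0.1126,-0.127]]' 40
python3 - <<'E'
from go import *
cam=env.camera_model("wrist");cam['fish']=1
im=np.ascontiguousarray(env.get_image("wrist")[:,:,::-1])
draw(im,cam,circ([.3509,-.2646],.014,.110),(0,0,255),(0,0),1);draw(im,cam,circ([.3509,-.2646],.02,.0),(0,255,0),(0,0),1)
cv2.imwrite("pics/w7.png",im);shift([.3509,-.2646,.092],91)
E
```

```text
time_s: 9.55
position: [0.3508, -0.264, 0.1931]
tool_rot: [[0.0, -1.0, -0.018], [0.0, -0.018, 1.0], [-1.0, -0.0, 0.0]]
ft_force: [0.3, -0.9, -0.2]
grip_width: 0.0684
t 9.6 pos [ 0.3508 -0.2639  0.1931] jaw 91.04 shift [ 1.011e-01 -1.000e-04 -7.000e-04] yaw 0.0007 F [ 0.09 -1.12 -0.74] w 0.0681
```

View pics/w7.png

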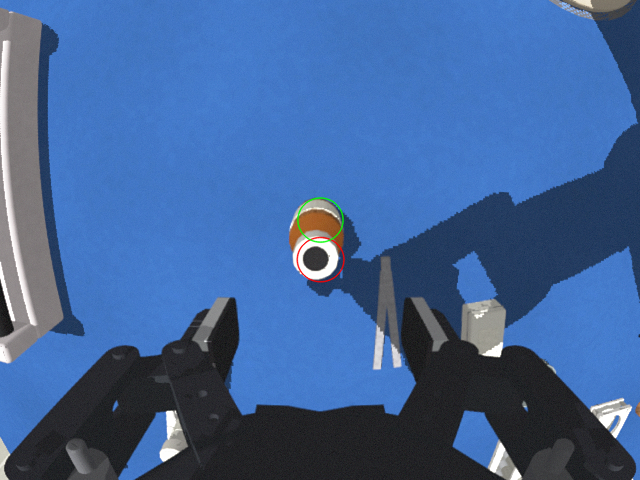

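The cap appears at (315,258), against a prediction of (320,259), which puts it about 2.5 mm to −y. I'll shift by −2 mm more and grasp.

```bash
python3 -m jog '[[0.6,0.02,0,-0.0027,0],[0.6,0.045,0,-0.0027,0],[0.6,0.07,0,-0.0027,0],[0.6,0.09,0,-0.0027,0],[0.6,0.1,0,-0.0027,0],[0.6,0.1,0,-0.0027,0],[0,0.1,0,-0.0027,0],[-0.15,0.1,0,-0.0027,0],[-0.3,0.1,0,-0.0027,0],[-0.5,0.1,0,-0.0027,0],[-0.5,0.1,0,-0.0027,0],[-0.5,0.1,0,-0.0027,0],[-0.5,0.1,0,-0.0027,0]]' 40
python3 - <<'E'
from go import *
cv2.imwrite("pics/s8.png",cv2.resize(env.get_image("side")[60:260,300:500,::-1],None,fx=3,fy=3))
shift([.3509,-.2646,.092],91)
E
```

```text
time_s: 10.9
position: [0.3504, -0.2672, 0.0941]
tool_rot: [[0.001, -1.0, -0.017], [-0.001, -0.017, 1.0], [-1.0, -0.001, -0.001]]
ft_force: [-0.5, 1.0, 4.9]
grip_width: 0.0268
t 10.95 pos [ 0.3504 -0.2671  0.0941] jaw 90.98 shift [ 0.0021 -0.0005  0.0025] yaw -0.0003 F [0.35 1.05 5.49] w 0.027
```

View pics/s8.png

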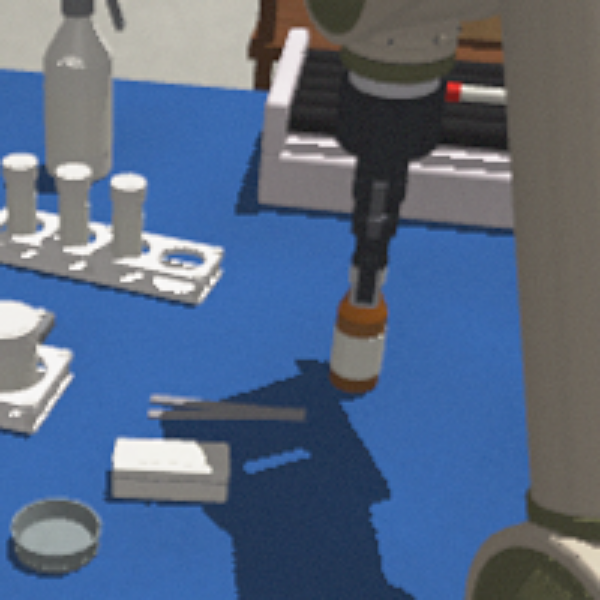

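It is gripped on the cap (27 mm) and upright. Lifting.

```bash
python3 -m jog '[[-0.5,-0.005,0,0,0],[-0.5,-0.02,0,0,0],[-0.5,-0.045,0,0,0],[-0.5,-0.075,0,0,0],[-0.5,-0.105,0,0,0],[-0.5,-0.125,0,0,0],[-0.5,-0.135,0,0,0],[-0.5,-0.135,0,0,0],[-0.5,-0.135,0,0,0]]' 40
python3 - <<'E'
from go import *
cv2.imwrite("pics/s9.png",cv2.resize(env.get_image("side")[20:240,300:500,::-1],None,fx=2.7,fy=2.7))
shift([.6448,.1712,.23],91)
E
```

```text
time_s: 11.85
position: [0.3499, -0.2666, 0.2275]
tool_rot: [[-0.001, -1.0, -0.017], [0.001, -0.017, 1.0], [-1.0, 0.001, 0.001]]
ft_force: [-0.4, -0.6, -1.6]
grip_width: 0.0268
t 11.9 pos [ 0.3498 -0.2665  0.2272] jaw 90.98 shift [-0.0024 -0.3024  0.4326] yaw -0.0004 F [-0.28 -0.08 -0.66] w 0.0267
```

View pics/s9.png

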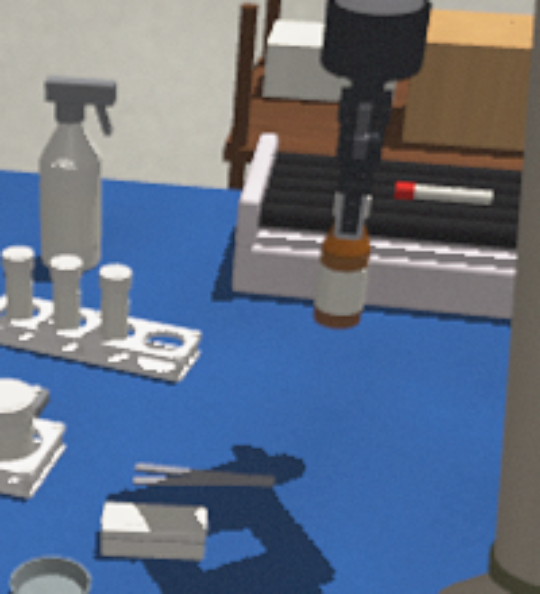

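```bash
python3 -m jog '[[-0.5,0,-0.005,0.007,0],[-0.5,0,-0.015,0.021,0],[-0.5,0,-0.03,0.043,0],[-0.5,0,-0.05,0.072,0],[-0.5,0,-0.075,0.107,0],[-0.5,0,-0.1,0.143,0],[-0.5,0,-0.125,0.179,0],[-0.5,0,-0.15,0.215,0],[-0.5,0,-0.175,0.25,0],[-0.5,0,-0.2,0.286,0],[-0.5,0,-0.225,0.322,0],[-0.5,0,-0.25,0.358,0],[-0.5,0,-0.27,0.386,0],[-0.5,0,-0.285,0.408,0],[-0.5,0,-0.295,0.422,0],[-0.5,0,-0.3,0.43,0],[-0.5,0,-0.3025,0.4325,0],[-0.5,0,-0.3025,0.4325,0],[-0.5,0,-0.3025,0.4325,0],[-0.5,0,-0.3025,0.4325,0]]' 40
python3 - <<'E'
from go import *
cam=env.camera_model("wrist");cam['fish']=1
im=np.ascontiguousarray(env.get_image("wrist")[:,:,::-1])
draw(im,cam,circ([.6448,.1712],.028,.026),(0,255,0),(0,0),1)
draw(im,cam,rect([.6448,.1712],1,-.036,.036,.036,.026),(0,255,0),(0,0),1)
cv2.imwrite("pics/w10.png",im);shift([.6448,.1712,.1],91)
E
```

```text
time_s: 13.9
position: [0.6449, 0.1701, 0.2285]
tool_rot: [[0.0, -1.0, -0.016], [-0.0, -0.016, 1.0], [-1.0, -0.0, -0.0]]
ft_force: [1.1, -0.1, -1.1]
grip_width: 0.0266
t 13.95 pos [0.645  0.1702 0.2286] jaw 90.94 shift [0.1286 0.0002 0.001 ] yaw -0.0011 F [-0.28 -0.35 -1.41] w 0.027
```

View pics/w10.png

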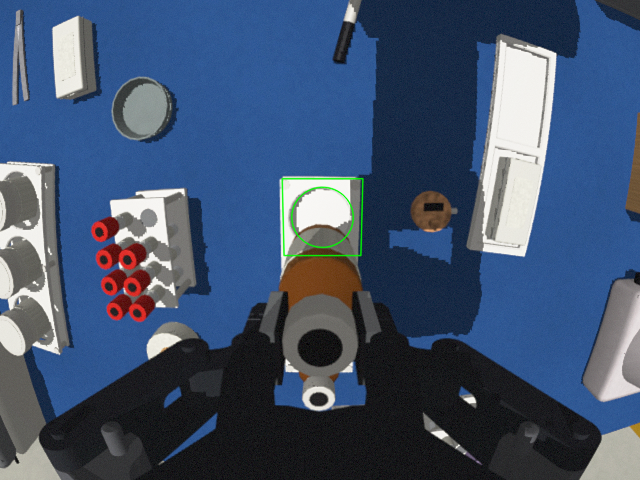

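The hole overlay (322,217) fits within about 1 px, so I'll descend.

```bash
python3 -m jog '[[-0.5,0.01,0,0,0],[-0.5,0.03,0,0,0],[-0.5,0.055,0,0,0],[-0.5,0.078,0,0,0],[-0.5,0.095,0,0,0],[-0.5,0.107,0,0,0],[-0.5,0.116,0,0,0],[-0.5,0.122,0,0,0],[-0.5,0.126,0,0,0],[-0.5,0.127,0,0,0],[-0.5,0.127,0,0,0],[-0.5,0.127,0,0,0]]' 40
python3 - <<'E'
from go import *
cv2.imwrite("pics/s11.png",cv2.resize(env.get_image("side")[150:330,120:320,::-1],None,fx=3,fy=3))
shift([.6448,.1712,.0991],91)
E
```

```text
time_s: 15.15
position: [0.6454, 0.1708, 0.1019]
tool_rot: [[0.001, -1.0, -0.017], [0.0, -0.017, 1.0], [-1.0, -0.001, 0.0]]
ft_force: [-0.2, 1.0, -1.1]
grip_width: 0.0266
t 15.2 pos [0.6453 0.1708 0.1018] jaw 90.98 shift [0.0027 0.0005 0.0005] yaw -0.0003 F [-0.28  0.1  -1.23] w 0.0266
```

View pics/s11.png

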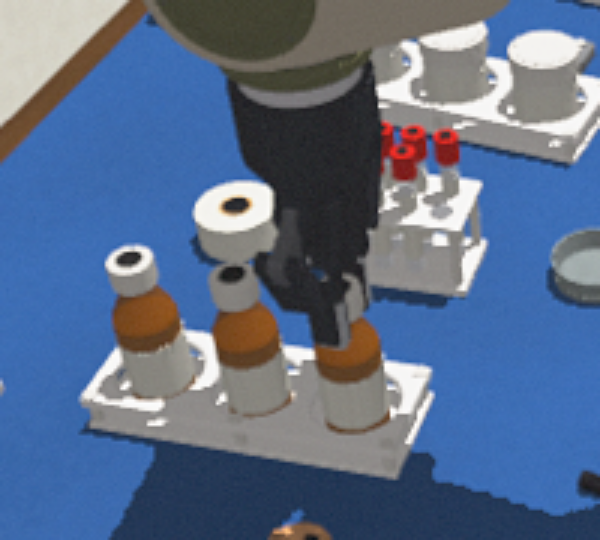

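```bash
python3 -m jog '[[-0.5,0.001,0,0,0],[-0.5,0.002,0,0,0],[-0.5,0.002,0,0,0],[-0.5,0.002,0,0,0]]' 40; python3 -m jog '[[-0.5,0.001,0,0,0],[-0.5,0.001,0,0,0],[-0.5,0.001,0,0,0]]' 40
```

```text
time_s: 15.6
position: [0.6451, 0.1707, 0.0993]
tool_rot: [[-0.0, -1.0, -0.017], [-0.0, -0.017, 1.0], [-1.0, 0.0, -0.0]]
ft_force: [1.0, 0.0, -1.2]
grip_width: 0.0265
time_s: 15.9
position: [0.6455, 0.1708, 0.0992]
tool_rot: [[0.001, -1.0, -0.017], [0.0, -0.017, 1.0], [-1.0, -0.001, 0.0]]
ft_force: [0.0, 0.0, 5.5]
grip_width: 0.027
```

Contact (+5.5 N). Releasing and retreating.

```bash
python3 -m jog '[[-0.3,0,0,0,0],[-0.2,0,0,0,0],[0,0,0,0,0],[0.3,0,0,0,0],[0.3,0,0,0,0],[0.3,0,0,0,0],[0.3,-0.01,0,0,0],[0.3,-0.03,0,0,0],[0.3,-0.06,0,0,0],[0.3,-0.09,0,0,0],[0.3,-0.1,0,0,0],[0.3,-0.1,0,0,0]]' 40
python3 - <<'E'
from go import *
cv2.imwrite("pics/s12.png",cv2.resize(env.get_image("side")[150:330,120:320,::-1],None,fx=3,fy=3))
shift([.3682,.2851,.18],79.5)
E
```

```text
time_s: 17.1
position: [0.6456, 0.1708, 0.2002]
tool_rot: [[0.003, -1.0, -0.017], [0.0, -0.017, 1.0], [-1.0, -0.003, 0.0]]
ft_force: [-0.1, -1.0, -0.2]
grip_width: 0.0555
t 17.15 pos [0.645  0.1707 0.1983] jaw 90.99 shift [0.0182 0.2748 0.1191] yaw 0.2005 F [-0.65  0.08 -0.51] w 0.0556
```

View pics/s12.png

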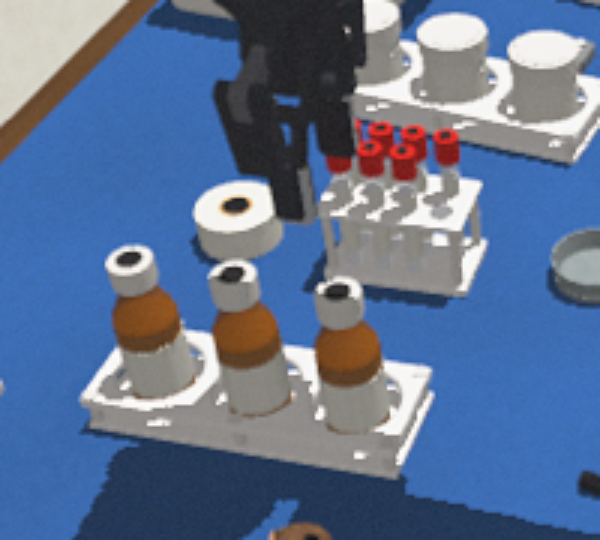

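The bottle is upright in the front hole. Now the universal.

```bash
python3 -m jog '[[0.4,0,0.015,0.007,0.03],[0.4,0,0.04,0.017,0.06],[0.4,0,0.075,0.032,0.1],[0.4,0,0.115,0.05,0.14],[0.4,0,0.155,0.067,0.18],[0.4,0.005,0.195,0.085,0.2],[0.4,0.01,0.23,0.1,0.2],[0.4,0.015,0.255,0.11,0.2],[0.4,0.018,0.27,0.117,0.2],[0.4,0.018,0.275,0.119,0.2],[0.4,0.018,0.275,0.119,0.2],[0.4,0.018,0.275,0.119,0.2]]' 40
python3 - <<'E'
from go import *
cam=env.camera_model("wrist");cam['fish']=1
im=np.ascontiguousarray(env.get_image("wrist")[:,:,::-1])
draw(im,cam,circ([.3682,.2851],.016,.085),(0,0,255),(0,0),1);draw(im,cam,circ([.3682,.2851],.0135,.0),(0,255,0),(0,0),1)
cv2.imwrite("pics/w13.png",im);shift([.3682,.2851,.069],79.5)
E
```

```text
time_s: 18.35
position: [0.3693, 0.2848, 0.1803]
tool_rot: [[0.001, -0.983, 0.182], [0.0, 0.182, 0.983], [-1.0, -0.001, 0.0]]
ft_force: [0.1, 0.9, 0.6]
grip_width: 0.0598
t 18.4 pos [0.3693 0.2847 0.1803] jaw 79.47 shift [0.1113 0.0012 0.0002] yaw -0.0005 F [-0.27 -0.23 -0.15] w 0.0599
```

View pics/w13.png

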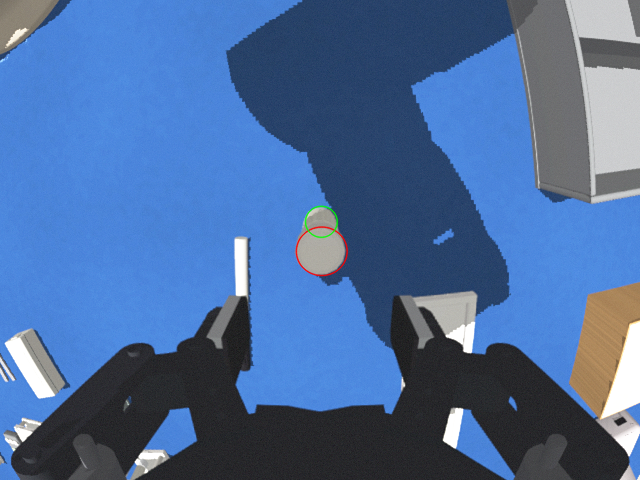

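The overlay is dead on (321,250), and the pen lies well below fingertip height. Grasping.

```bash
python3 -m jog '[[0.4,0.02,0.001,0,0],[0.4,0.045,0.001,0,0],[0.4,0.07,0.001,0,0],[0.4,0.095,0.001,0,0],[0.4,0.11,0.001,0,0],[0.4,0.111,0.001,0,0],[0.4,0.111,0.001,0,0],[0,0.111,0.001,0,0],[-0.15,0.111,0.001,0,0],[-0.3,0.111,0.001,0,0],[-0.4,0.111,0.001,0,0],[-0.4,0.111,0.001,0,0],[-0.4,0.111,0.001,0,0]]' 40
python3 - <<'E'
from go import *
cv2.imwrite("pics/s14.png",cv2.resize(env.get_image("side")[250:430,300:500,::-1],None,fx=3,fy=3))
shift([.3682,.2851,.069],79.5)
E
```

```text
time_s: 19.7
position: [0.3677, 0.2854, 0.0702]
tool_rot: [[0.002, -0.983, 0.182], [0.001, 0.182, 0.983], [-1.0, -0.002, 0.001]]
ft_force: [1.0, -1.0, 6.6]
grip_width: 0.0304
t 19.75 pos [0.3676 0.2853 0.0702] jaw 79.53 shift [ 0.0012 -0.0006 -0.0001] yaw 0.0006 F [-0.27 -1.03  6.07] w 0.0307
```

View pics/s14.png

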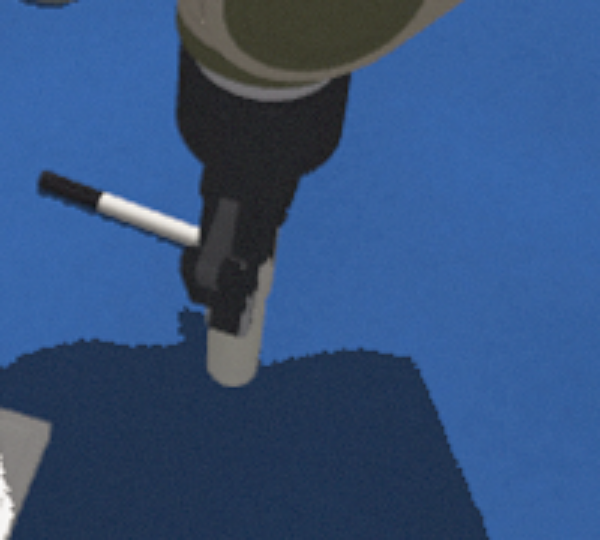

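```bash
python3 -m jog '[[-0.4,-0.005,0,0,0],[-0.4,-0.02,0,0,0],[-0.4,-0.045,0,0,0],[-0.4,-0.075,0,0,0],[-0.4,-0.1,0,0,0],[-0.4,-0.12,0,0,0],[-0.4,-0.13,0,0,0],[-0.4,-0.13,0,0,0],[-0.4,-0.13,0,0,0]]' 40
python3 - <<'E'
from go import *
cv2.imwrite("pics/s15.png",cv2.resize(env.get_image("side")[150:370,300:500,::-1],None,fx=2.7,fy=2.7))
shift([.5172,-.3906,.2],79.5)
E
```

```text
time_s: 20.65
position: [0.3668, 0.285, 0.1986]
tool_rot: [[-0.001, -0.983, 0.182], [-0.001, 0.182, 0.983], [-1.0, 0.001, -0.001]]
ft_force: [0.4, 0.7, -1.4]
grip_width: 0.0307
t 20.7 pos [0.3667 0.285  0.1983] jaw 79.53 shift [-0.0014 -0.2708 -0.637 ] yaw 0.0004 F [ 0.13 -0.28 -0.51] w 0.0308
```

View pics/s15.png

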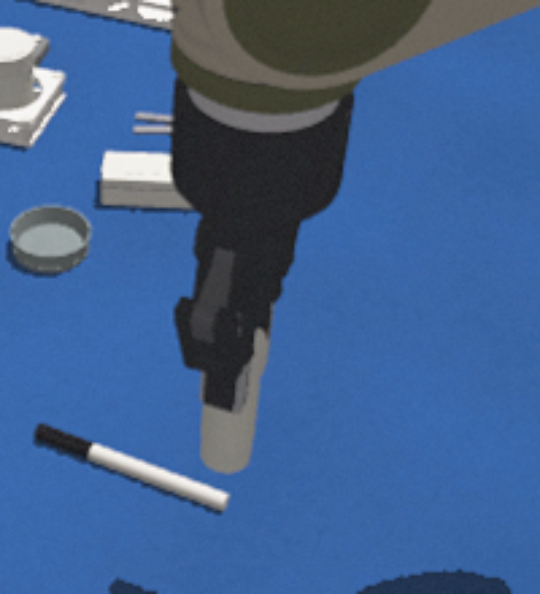

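It is held upright. Carrying it to the universal rack.

```bash
python3 -m jog '[[-0.4,0,-0.004,-0.01,0],[-0.4,0,-0.013,-0.03,0],[-0.4,0,-0.026,-0.06,0],[-0.4,0,-0.043,-0.1,0],[-0.4,0,-0.06,-0.14,0],[-0.4,0,-0.077,-0.18,0],[-0.4,0,-0.094,-0.22,0],[-0.4,0,-0.111,-0.26,0],[-0.4,0,-0.128,-0.3,0],[-0.4,0,-0.145,-0.34,0],[-0.4,0,-0.162,-0.38,0],[-0.4,0,-0.179,-0.42,0],[-0.4,0,-0.196,-0.46,0],[-0.4,0,-0.213,-0.5,0],[-0.4,0,-0.23,-0.54,0],[-0.4,0,-0.245,-0.575,0],[-0.4,0,-0.258,-0.605,0],[-0.4,0,-0.266,-0.625,0],[-0.4,0,-0.27,-0.635,0],[-0.4,0,-0.271,-0.637,0]]' 40
python3 -m jog '[[-0.4,0,0,0,0],[-0.4,0,0,0,0]]' 40
python3 - <<'E'
from go import *
cam=env.camera_model("wrist");cam['fish']=1
im=np.ascontiguousarray(env.get_image("wrist")[:,:,::-1])
draw(im,cam,circ([.5172,-.3906],.0215,.026),(0,255,0),(0,0),1)
draw(im,cam,rect([.5172,-.3906],-10.5,-.0295,.0295,.0295,.026),(0,255,0),(0,0),1)
cv2.imwrite("pics/w16.png",im);shift([.5172,-.3906,.0752],79.5)
E
```

```text
time_s: 22.7
position: [0.5172, -0.3914, 0.1983]
tool_rot: [[-0.001, -0.983, 0.183], [0.001, 0.183, 0.983], [-1.0, 0.001, 0.001]]
ft_force: [-0.0, 0.0, -0.8]
grip_width: 0.0306
time_s: 22.9
position: [0.5178, -0.3894, 0.1995]
tool_rot: [[-0.0, -0.984, 0.181], [0.0, 0.181, 0.984], [-1.0, 0.0, 0.0]]
ft_force: [0.0, 0.9, -0.2]
grip_width: 0.0309
t 22.95 pos [ 0.5179 -0.3895  0.1996] jaw 79.58 shift [ 0.1244  0.0004 -0.0012] yaw 0.0014 F [-0.26 -0.13 -0.81] w 0.0309
```

View pics/w16.png

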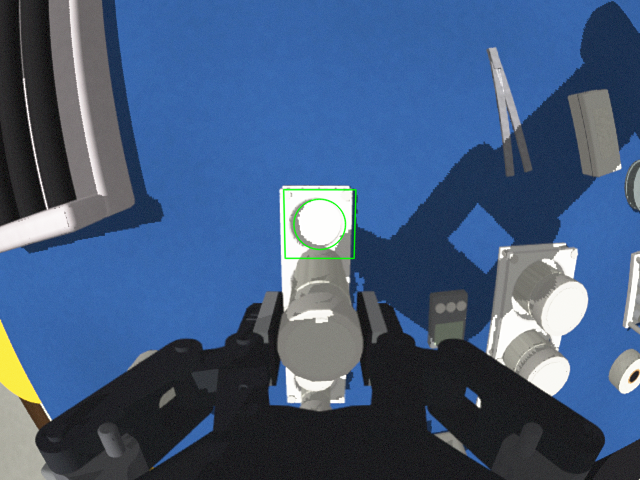

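The rack outline sits about 4 px left of my overlay and 4 px up, so I'll bias the target by −2.3 mm along the jaws and about 1.5 mm toward the robot, then descend partway and check.

```bash
python3 -m jog '[[-0.4,0.01,0.002,-0.0035,0],[-0.4,0.03,0.002,-0.0035,0],[-0.4,0.055,0.002,-0.0035,0],[-0.4,0.075,0.002,-0.0035,0],[-0.4,0.085,0.002,-0.0035,0],[-0.4,0.088,0.002,-0.0035,0],[-0.4,0.088,0.002,-0.0035,0],[-0.4,0.088,0.002,-0.0035,0]]' 40
python3 - <<'E'
from go import *
o=env.observe();p=o['position']
cam=env.camera_model("wrist");cam['fish']=1
im=np.ascontiguousarray(env.get_image("wrist")[:,:,::-1])
t=env.get_image("top")[:,:,::-1];cv2.imwrite("pics/t17.png",cv2.resize(t[130:280,460:620],None,fx=4,fy=4,interpolation=cv2.INTER_CUBIC))
cv2.imwrite("pics/w17.png",im);shift([.516,-.393,.0752],79.5)
s=env.get_image("side")[:,:,::-1];cv2.imwrite("pics/s17.png",cv2.resize(s[60:220,260:440],None,fx=4,fy=4,interpolation=cv2.INTER_CUBIC)[:600])
E
```

```text
time_s: 23.75
position: [0.5156, -0.3938, 0.1124]
tool_rot: [[0.001, -0.983, 0.182], [-0.001, 0.182, 0.983], [-1.0, -0.001, -0.001]]
ft_force: [-0.1, -0.1, -0.4]
grip_width: 0.0305
t 23.85 pos [ 0.5155 -0.3938  0.1123] jaw 79.53 shift [ 0.0371 -0.0003  0.0009] yaw 0.0005 F [-0.54 -0.1  -0.36] w 0.0305
```

View pics/w17.png

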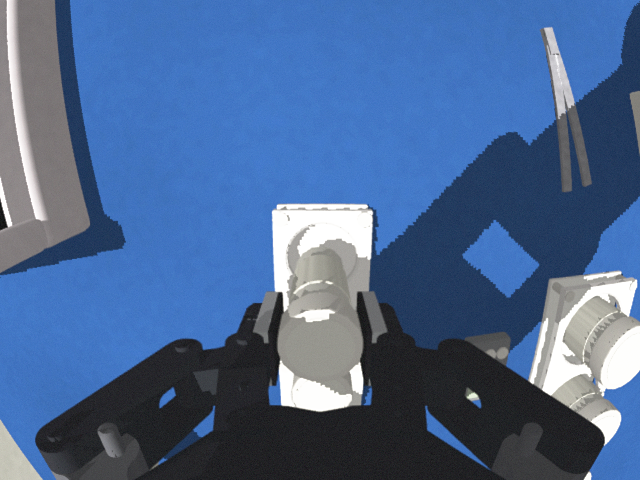

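View pics/s17.png

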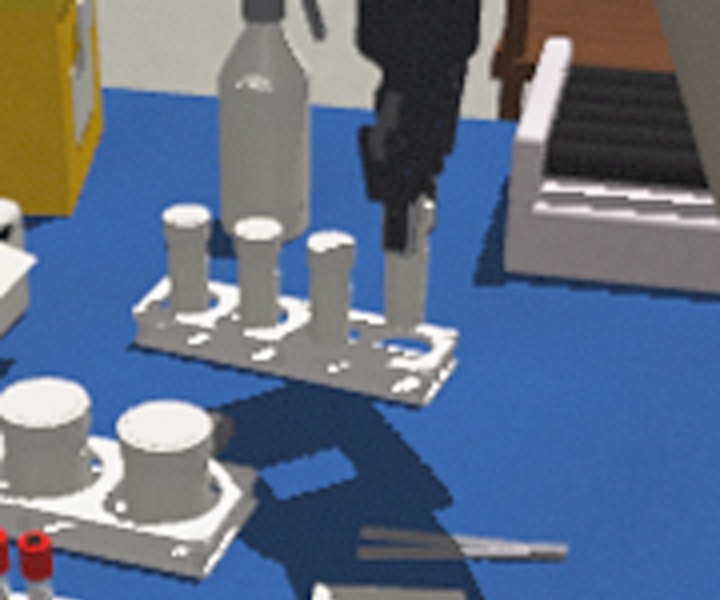

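The hole centre (322,252) is in line with the container (320), so I'll continue down.

```bash
python3 -m jog '[[-0.4,0.008,0,0.001,0],[-0.4,0.018,0,0.001,0],[-0.4,0.026,0,0.001,0],[-0.4,0.032,0,0.001,0],[-0.4,0.0345,0,0.001,0],[-0.4,0.0345,0,0.001,0],[-0.4,0.0345,0,0.001,0]]' 40;  python3 -m jog '[[-0.4,0.001,0,0,0],[-0.4,0.002,0,0,0],[-0.4,0.002,0,0,0]]' 40
```

```text
time_s: 24.6
position: [0.5156, -0.3927, 0.0771]
tool_rot: [[0.0, -0.983, 0.182], [-0.0, 0.182, 0.983], [-1.0, -0.0, -0.0]]
ft_force: [-0.4, -0.5, -1.3]
grip_width: 0.0306
time_s: 24.9
position: [0.5156, -0.3927, 0.0753]
tool_rot: [[0.001, -0.983, 0.182], [-0.001, 0.182, 0.983], [-1.0, -0.001, -0.001]]
ft_force: [-0.1, -0.1, 2.7]
grip_width: 0.0307
```

Run:
```python
from go import *
shift([.516,-.393,.0752],79.5)
s=env.get_image("side")[:,:,::-1];cv2.imwrite("pics/s18.png",cv2.resize(s[60:220,260:440],None,fx=4,fy=4,interpolation=cv2.INTER_CUBIC)[:600])
```

```text
t 24.9 pos [ 0.5156 -0.3927  0.0753] jaw 79.53 shift [ 0.0001 -0.0005 -0.0002] yaw 0.0005 F [-0.09 -0.08  2.67] w 0.0307
```

View pics/s18.png

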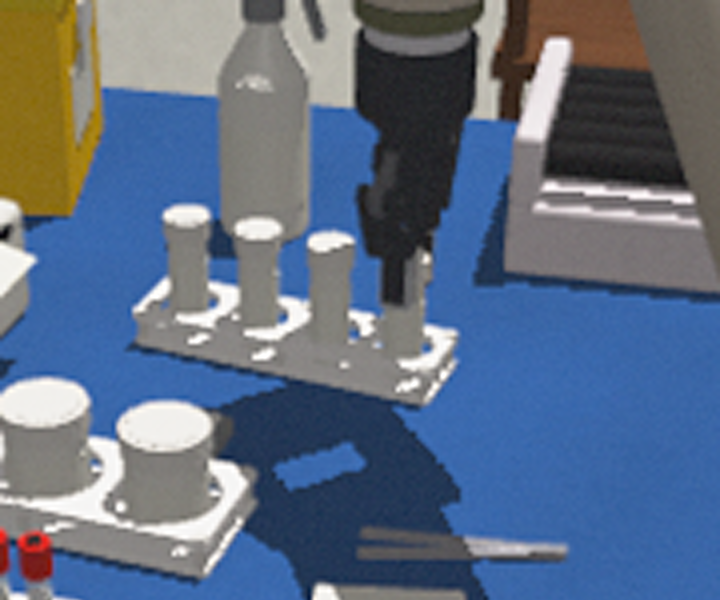

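Contact at 75.3 mm, exactly the expected height, so it stands on the base plate. Releasing.

```bash
python3 -m jog '[[-0.2,0,0,0,0],[-0.1,0,0,0,0],[0.1,0,0,0,0],[0.3,0,0,0,0],[0.3,0,0,0,0],[0.3,0,0,0,0],[0.3,-0.01,0,0,0],[0.3,-0.03,0,0,0],[0.3,-0.06,0,0,0],[0.3,-0.09,0,0,0],[0.3,-0.1,0,0,0],[0.3,-0.1,0,0,0]]' 40
python3 - <<'E'
from go import *
shift([.471,-.0939,.13],97.6)
s=env.get_image("side")[:,:,::-1];cv2.imwrite("pics/s19.png",cv2.resize(s[60:220,260:440],None,fx=4,fy=4,interpolation=cv2.INTER_CUBIC)[:600])
E
```

```text
time_s: 26.15
position: [0.5158, -0.3929, 0.1766]
tool_rot: [[0.002, -0.983, 0.182], [-0.003, 0.182, 0.983], [-1.0, -0.003, -0.002]]
ft_force: [0.0, -0.2, -0.4]
grip_width: 0.0555
t 26.15 pos [ 0.5158 -0.3929  0.1766] jaw 79.53 shift [0.0458 0.0985 0.286 ] yaw -0.3153 F [ 0.05 -0.17 -0.44] w 0.0555
```

View pics/s19.png

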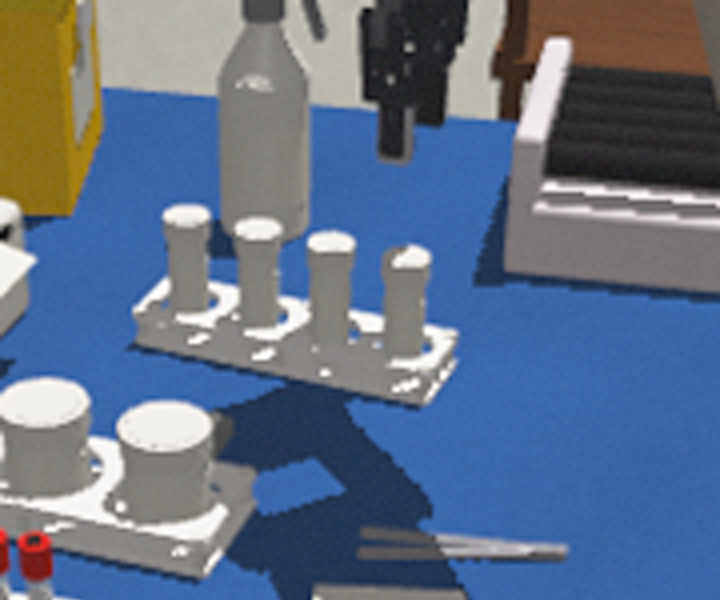

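The universal is upright in its place. Last is the mailer.

```bash
python3 -m jog '[[0.8,0,0.007,0.02,-0.04],[0.8,0,0.017,0.05,-0.08],[0.8,0,0.031,0.09,-0.13],[0.8,0,0.045,0.13,-0.18],[0.8,0,0.059,0.17,-0.23],[0.8,0.01,0.072,0.21,-0.28],[0.8,0.02,0.086,0.25,-0.315],[0.8,0.035,0.095,0.276,-0.315],[0.8,0.045,0.0985,0.286,-0.315],[0.8,0.045,0.0985,0.286,-0.315],[0.8,0.045,0.0985,0.286,-0.315],[0.8,0.045,0.0985,0.286,-0.315]]' 40
python3 - <<'E'
from go import *
cam=env.camera_model("wrist");cam['fish']=1
im=np.ascontiguousarray(env.get_image("wrist")[:,:,::-1])
draw(im,cam,rect([.471,-.0939],7.6,-.042,.042,.019,.028),(0,0,255),(0,0),1)
draw(im,cam,rect([.471,-.0939],7.6,-.042,.042,.019,.0),(0,255,0),(0,0),1)
cv2.imwrite("pics/w20.png",im);shift([.471,-.0939,.022],97.6)
E
```

```text
time_s: 27.4
position: [0.4708, -0.0943, 0.1299]
tool_rot: [[0.0, -0.991, -0.131], [-0.0, -0.131, 0.991], [-1.0, -0.0, -0.0]]
ft_force: [0.2, -0.2, 0.7]
grip_width: 0.0769
t 27.45 pos [ 0.4709 -0.0943  0.13  ] jaw 97.51 shift [ 0.108  -0.0002  0.0004] yaw -0.0015 F [ 0.42  0.49 -0.08] w 0.0766
```

View pics/w20.png

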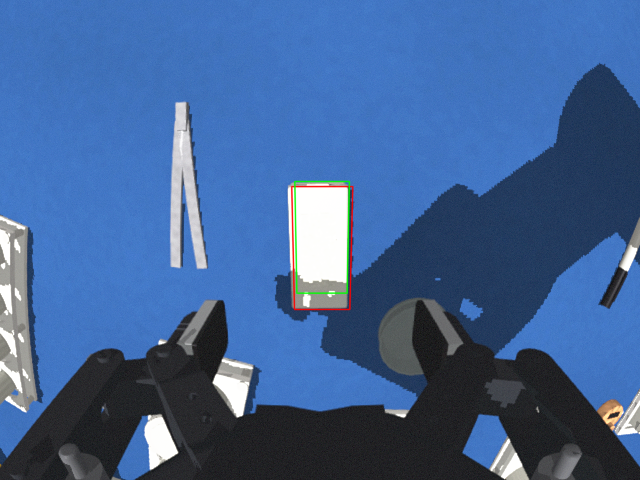

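The overlay fits the mailer within about 1 px. I'll descend to TCP z ≈ 0.021, so the fingertips stay above the tray rim when it is placed.

```bash
python3 -m jog '[[0.8,0.02,0,0,0],[0.8,0.045,0,0,0],[0.8,0.07,0,0,0],[0.8,0.09,0,0,0],[0.8,0.105,0,0,0],[0.8,0.109,0,0,0],[0.8,0.109,0,0,0],[0.3,0.109,0,0,0],[0.1,0.109,0,0,0],[-0.1,0.109,0,0,0],[-0.25,0.109,0,0,0],[-0.25,0.109,0,0,0],[-0.25,0.109,0,0,0],[-0.25,0.109,0,0,0]]' 40
python3 - <<'E'
from go import *
cv2.imwrite("pics/s21.png",cv2.resize(env.get_image("side")[140:290,260:440,::-1],None,fx=4,fy=4))
shift([.471,-.0939,.022],97.6)
E
```

```text
time_s: 28.85
position: [0.4709, -0.0936, 0.0216]
tool_rot: [[0.001, -0.991, -0.132], [-0.001, -0.132, 0.991], [-1.0, -0.001, -0.001]]
ft_force: [-0.1, -0.7, 6.5]
grip_width: 0.0369
t 28.9 pos [ 0.4709 -0.0936  0.0216] jaw 97.58 shift [-0.0004 -0.0001 -0.0003] yaw -0.0003 F [-0.11  0.06  5.62] w 0.0373
```

View pics/s21.png

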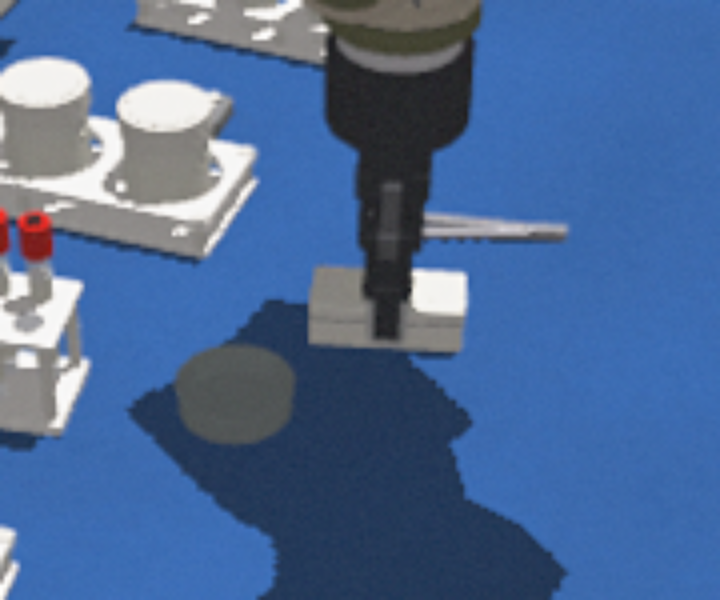

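The tips sit low on the side, so I'll regrip 4 mm higher for more clearance over the tray rim, then lift.

```bash
python3 -m jog '[[0.3,0,0,0,0],[0.3,0,0,0,0],[0.3,-0.0045,0,0,0],[0.3,-0.0045,0,0,0],[0,-0.0045,0,0,0],[-0.25,-0.0045,0,0,0],[-0.25,-0.0045,0,0,0],[-0.25,-0.0045,0,0,0],[-0.25,-0.0045,0,0,0]]' 50
python3 -m jog '[[-0.25,-0.005,0,0,0],[-0.25,-0.02,0,0,0],[-0.25,-0.045,0,0,0],[-0.25,-0.075,0,0,0],[-0.25,-0.1,0,0,0],[-0.25,-0.115,0,0,0],[-0.25,-0.12,0,0,0],[-0.25,-0.12,0,0,0],[-0.25,-0.12,0,0,0]]' 50
python3 - <<'E'
from go import *
cv2.imwrite("pics/s22.png",cv2.resize(env.get_image("side")[80:260,260:440,::-1],None,fx=3.3,fy=3.3))
shift([.5105,.376,.14],84.7)
E
```

```text
time_s: 29.8
position: [0.4706, -0.0934, 0.0256]
tool_rot: [[0.0, -0.991, -0.132], [-0.0, -0.132, 0.991], [-1.0, -0.0, -0.0]]
ft_force: [-2.3, 0.7, 5.9]
grip_width: 0.0366
time_s: 30.7
position: [0.4701, -0.0932, 0.1445]
tool_rot: [[-0.001, -0.991, -0.132], [0.001, -0.132, 0.991], [-1.0, 0.001, 0.001]]
ft_force: [0.3, -0.0, -0.8]
grip_width: 0.037
t 30.75 pos [ 0.4701 -0.0932  0.1444] jaw 97.57 shift [ 0.0047 -0.1019  0.4598] yaw 0.2246 F [ 0.04  0.36 -0.8 ] w 0.0367
```

View pics/s22.png

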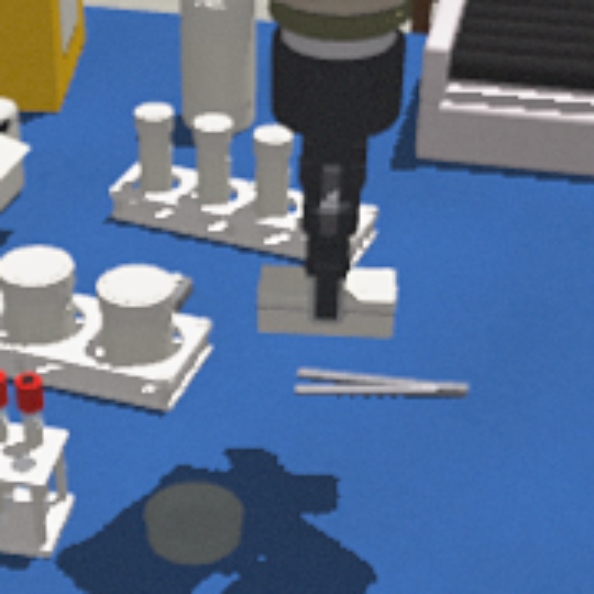

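The mailer is held level. Carrying it to the tray.

```bash
python3 -m jog '[[-0.25,0,-0.002,0.01,0.01],[-0.25,0,-0.006,0.027,0.03],[-0.25,0,-0.012,0.055,0.05],[-0.25,0,-0.02,0.09,0.07],[-0.25,0,-0.028,0.125,0.09],[-0.25,0,-0.036,0.16,0.11],[-0.25,0,-0.044,0.2,0.13],[-0.25,0,-0.053,0.24,0.15],[-0.25,0,-0.062,0.28,0.17],[-0.25,0,-0.071,0.32,0.19],[-0.25,0,-0.079,0.355,0.21],[-0.25,0,-0.086,0.39,0.22],[-0.25,0,-0.093,0.42,0.2246],[-0.25,0,-0.098,0.443,0.2246],[-0.25,0,-0.101,0.456,0.2246],[-0.25,0,-0.102,0.46,0.2246],[-0.25,0,-0.102,0.46,0.2246],[-0.25,0,-0.102,0.46,0.2246]]' 50
python3 - <<'E'
from go import *
cam=env.camera_model("wrist");cam['fish']=1
im=np.ascontiguousarray(env.get_image("wrist")[:,:,::-1])
c=[.5105,.376]
draw(im,cam,rect(c,-5.3,-.05,.05,.027,.011),(0,255,0),(0,0),1)
draw(im,cam,rect(c,-5.3,-.058,.168,.035,.011),(0,255,0),(0,0),1)
cv2.imwrite("pics/w23.png",im);shift(c+[.0316],84.7)
E
```

```text
time_s: 32.55
position: [0.5111, 0.375, 0.1452]
tool_rot: [[-0.001, -0.996, 0.093], [-0.0, 0.093, 0.996], [-1.0, 0.0, -0.001]]
ft_force: [0.2, -0.1, -2.0]
grip_width: 0.037
t 32.6 pos [0.5112 0.375  0.1453] jaw 84.64 shift [0.1137 0.0007 0.001 ] yaw -0.001 F [-0.59 -0.95 -0.8 ] w 0.0367
```

View pics/w23.png

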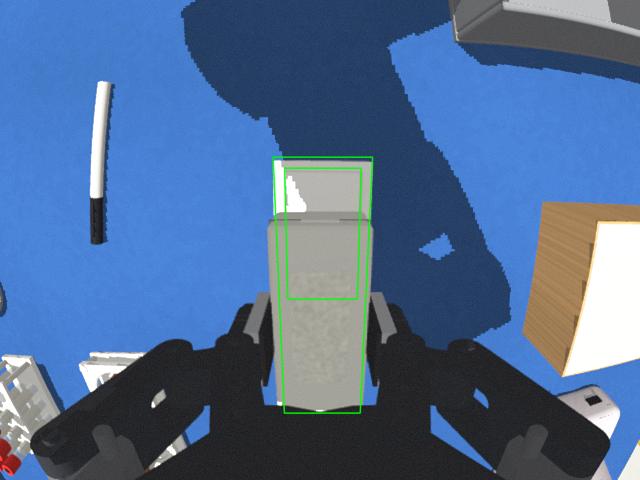

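The tray outline fits laterally, and its front edge is about 2 mm farther in x (row 160 against 157). I'll lower to just above the recess and check.

```bash
python3 -m jog '[[-0.25,0.01,-0.001,0.001,0],[-0.25,0.03,-0.001,0.001,0],[-0.25,0.055,-0.001,0.001,0],[-0.25,0.075,-0.001,0.001,0],[-0.25,0.09,-0.001,0.001,0],[-0.25,0.1,-0.001,0.001,0],[-0.25,0.103,-0.001,0.001,0],[-0.25,0.103,-0.001,0.001,0],[-0.25,0.103,-0.001,0.001,0]]' 50
python3 - <<'E'
from go import *
cam=env.camera_model("wrist");cam['fish']=1
cv2.imwrite("pics/w24.png",env.get_image("wrist")[:,:,::-1])
cv2.imwrite("pics/s24.png",cv2.resize(env.get_image("side")[320:460,150:340,::-1],None,fx=4,fy=4))
shift([.5115,.376,.0296],84.7)
E
```

```text
time_s: 33.5
position: [0.5125, 0.377, 0.0431]
tool_rot: [[0.001, -0.996, 0.092], [0.001, 0.092, 0.996], [-1.0, -0.001, 0.001]]
ft_force: [0.3, 0.0, -0.5]
grip_width: 0.0367
t 33.6 pos [0.5125 0.3771 0.0431] jaw 84.7 shift [ 0.0135  0.0009 -0.0012] yaw 0.0001 F [-0.32  0.34 -0.84] w 0.0366
```

View pics/w24.png

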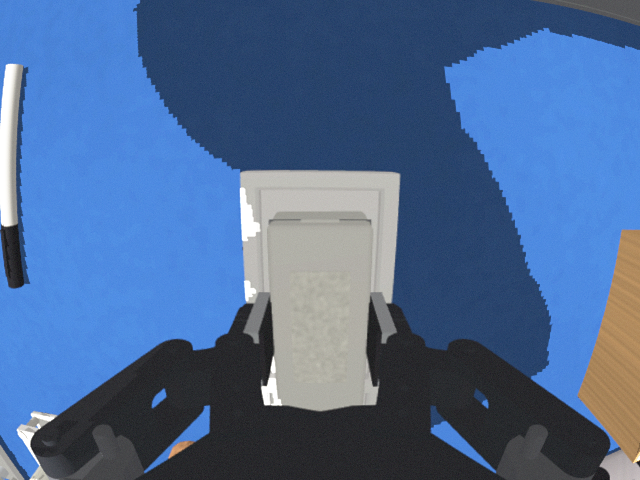

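View pics/s24.png

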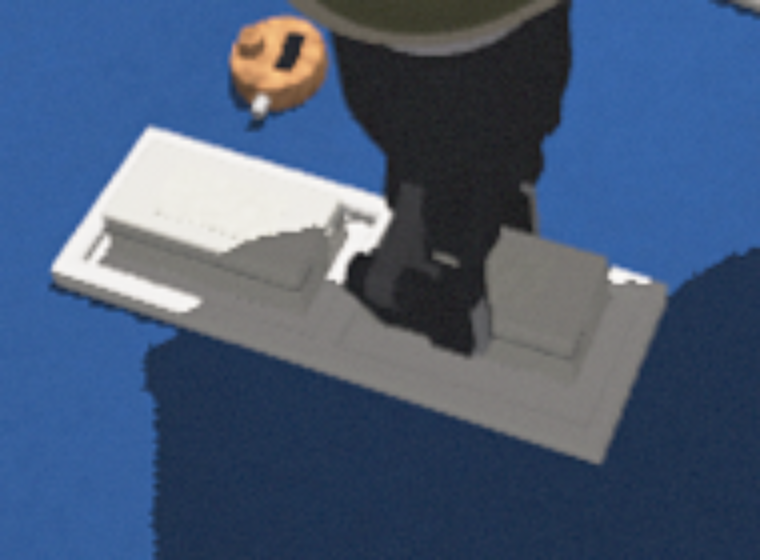

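The mailer is centred between the recess walls (262–380, against 268–371). Lowering the last part slowly.

```bash
python3 -m jog '[[-0.25,0.003,0,0,0],[-0.25,0.006,0,0,0],[-0.25,0.009,0,0,0],[-0.25,0.0105,0,0,0],[-0.25,0.0115,0,0,0],[-0.25,0.0115,0,0,0],[-0.25,0.0115,0,0,0]]' 50;  python3 -m jog '[[-0.25,0.001,0,0,0],[-0.25,0.0015,0,0,0],[-0.25,0.0015,0,0,0]]' 50
```

```text
time_s: 34.3
position: [0.5122, 0.3769, 0.0309]
tool_rot: [[0.0, -0.996, 0.092], [0.0, 0.092, 0.996], [-1.0, -0.0, 0.0]]
ft_force: [0.4, -0.2, -0.5]
grip_width: 0.0368
time_s: 34.6
position: [0.5122, 0.3769, 0.0297]
tool_rot: [[0.0, -0.996, 0.092], [0.0, 0.092, 0.996], [-1.0, -0.0, 0.0]]
ft_force: [-1.1, -0.7, 3.0]
grip_width: 0.0366
```

Contact at 29.7 mm, against 29.6 mm expected for the floor. Releasing.

```bash
python3 -m jog '[[-0.05,0,0,0,0],[0.05,0,0,0,0],[0.3,0,0,0,0],[0.3,0,0,0,0],[0.3,0,0,0,0],[0.3,-0.01,0,0,0],[0.3,-0.03,0,0,0],[0.3,-0.07,0,0,0],[0.3,-0.12,0,0,0],[0.3,-0.17,0,0,0],[0.3,-0.2,0,0,0],[0.3,-0.2,0,0,0],[0.3,-0.2,0,0,0]]' 50
python3 - <<'E'
from go import *
cv2.imwrite("pics/w25.png",env.get_image("wrist")[:,:,::-1])
cv2.imwrite("pics/s25.png",env.get_image("side")[:,:,::-1])
cv2.imwrite("pics/t25.png",env.get_image("top")[:,:,::-1])
o=env.observe();print(o['time_s'],o['position'],o['ft_force'])
E
```

```text
time_s: 35.9
position: [0.5119, 0.3768, 0.2299]
tool_rot: [[0.001, -0.996, 0.092], [0.0, 0.092, 0.996], [-1.0, -0.001, 0.0]]
ft_force: [0.3, -0.1, -2.4]
grip_width: 0.0556
36.05 [0.51166271 0.3766716  0.22780924] [ 0.28815644  0.29214864 -0.51039011]
```

View pics/w25.png

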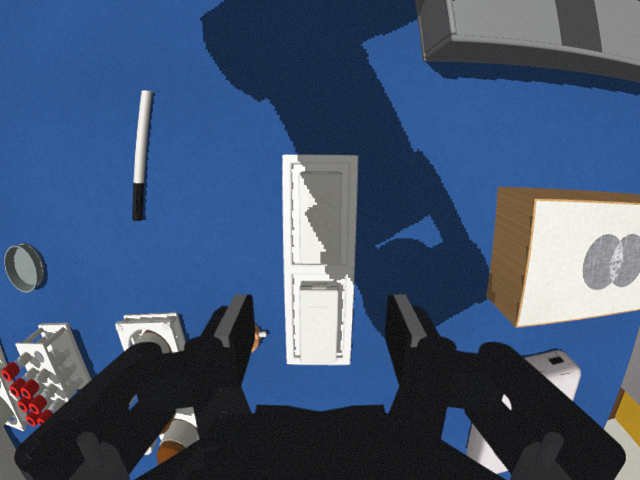

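View pics/s25.png

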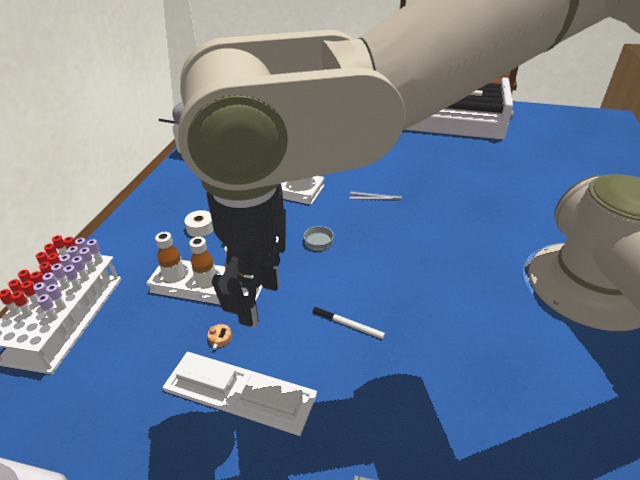

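View pics/t25.png

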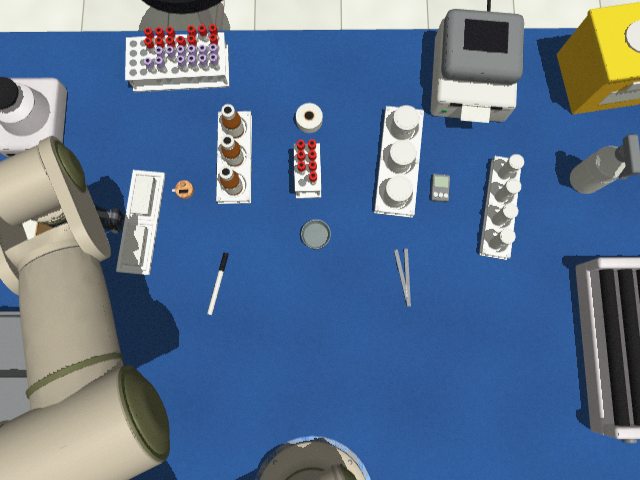

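All four racks look filled in the top view. I'll check the tube rack by image difference and zoom on the mailer.

Run:
```python
import cv2,numpy as np
a=cv2.imread("pics/top0.png");b=cv2.imread("pics/t25.png")
for n,s in [("tube",np.s_[130:205,285:328]),("blank",np.s_[330:400,200:260])]:
    d=cv2.absdiff(a[s],b[s]).max(2);print(n,d.mean(),d.max(),(d>60).sum())
w=cv2.imread("pics/w25.png");cv2.imwrite("pics/z1.png",np.hstack([cv2.resize(w[140:370,260:380],None,fx=2.5,fy=2.5,interpolation=cv2.INTER_CUBIC),cv2.resize(b[90:265,365:535],(450,575)[:2] and (450,575),interpolation=cv2.INTER_CUBIC)]))
```

```text
tube 3.3950387596899225 18 0
blank 3.5221428571428572 13 0
```

View pics/z1.png

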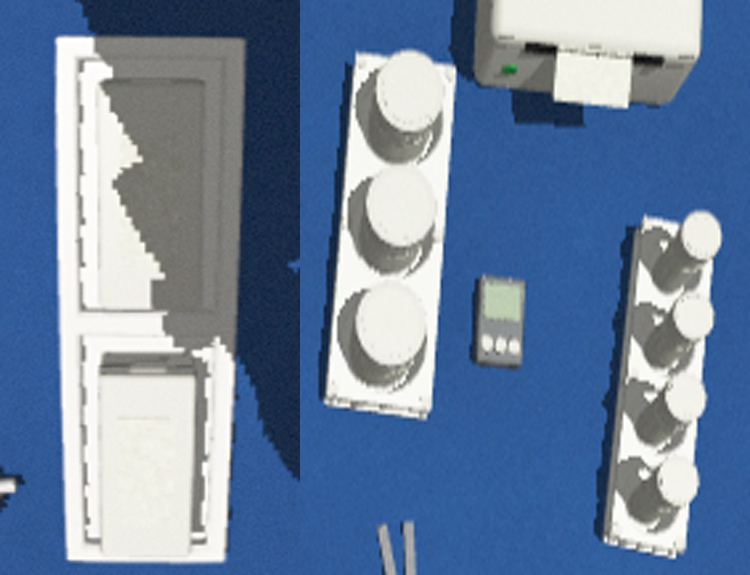

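The mailer lies flat inside its recess, the pot and universal stand upright like their neighbours, and the tube rack pixels differ only by noise. Handing in.

```bash
python3 -c "
from rig import env
print(env.close_job())"
```

```text
the job is handed in; nothing more can be done
None
```

All four specimens are in the front places of their own racks, and I handed the job in at about 36 s of the 120 s allowed. I went in the order pot, bottle, universal, mailer. I held the round ones by their caps and lowered each one until the force sensor showed it touching the floor of its place (1.6–5.5 N), then released it.

**Final pictures:**
- The pot and the universal are upright in their holes in the last top view. The bottle also shows in its front hole there. The last side view was mostly blocked by the arm, but the pictures taken just after each release showed all three round ones standing straight.
- The mailer lies flat inside its recess. It touched down at 29.7 mm TCP height, against 29.6 mm expected.
- The tube rack's pixels changed only by camera noise, so it did not move.
- The gripper was 0.2 m above the tray, touching nothing.

**Small disagreements:** The wrist camera put the bottle, universal rack and mailer tray about 2–4 mm from where the top camera put them. I corrected partway toward the wrist view, within the roughly 8 mm of clearance.

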